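# Put the drained nozzle baskets away in the roll-front store

### The arm

A 7-joint arm with a two-finger parallel gripper is mounted at the origin on the work surface. World frame = base frame: x ahead of the robot, y to its left, z up, the work surface at z = 0. Lengths are in m, angles in rad, forces in N, time in s.
With the tool pointing down it reaches from about 0.425 to 0.95 m from the base axis. Payload 4.7 kg.
Tool frame: the origin (TCP) lies between the finger pads; the fingertips stand 11 mm ahead of it and the grasp point (between the pads) lies 8 mm behind it; z points along the fingers, y is the direction in which the jaws open and shut (so a half turn about z gives the same grasp; the last joint's range is limited). The gripper opens to 85 mm and grips with 20 to 120 N. Pads are 22 mm wide; open, the fingers measure 114 mm over their backs; the gripper's body (76 mm by 85 mm) begins 54 mm behind the grasp point. The pads swing forward as they close: fully open they stand 13 mm farther back than shut.
Start: joints at [-1.23, 0.469, -0.049, 1.532, 0.024, 1.141, -0.082], TCP at [0.244, 0.629, 0.242] pointing down, gripper open.
Joint ranges: [-2.59, 2.59], [-0.33, 1.99], [-1.39, 1.29], [0.1, 2.45], [-1.04, 4.18], [0.21, 1.99], [-2.66, 2.66]. Speed limits (rad/s): [2.57, 2.57, 3.14, 3.14, 3.14, 3.14, 3.14].

### API

Orientations are given as a 3x3 rotation matrix whose columns are the frame's x, y, z axes.
In Python, from rig import state, camera, hand_in gives the robot as it stands.
- The arm moves only by the shell command python3 -m pendant 'ROWS' [FORCE]. ROWS is JSON, a list of rows, each an object with "linear": the shift along the tool's x, y, z in m, a list of three; "angular": the turn, a rotation vector about the tool's x, y, z in degrees, a list of three; "claw": the closure in counts, from 0 (fully open) to 255 (shut). In form: [{"linear": [x, y, z], "angular": [rx, ry, rz], "claw": claw}, ...]. A call has 1 to 5 rows; each row shifts and turns the commanded pose from where the row before left it, along the tool's axes as they then stand; what a row does not reach is not made up. A row lasts 1/10 s, in which the tool goes at most 50 mm and 8.59 degrees, less where a joint would pass 70% of its speed; a pose out of reach is approached as far as the arm can. A call is refused whole if a number of a shift passes 0.05 or a number of a turn 8.59, either way. A call with a gripper value outside its range is refused whole. The fingers move at their own pace and stop on an object; FORCE is the grip in N (left out, the last holds). Time passes only in rows, so rows that do not move let the fingers close. It gives the time, the measured TCP pose, the force and the opening at its end, in the units of the state.
- state(): the state, without advancing time (a new reading comes with each control period).
- camera(name): name is "side" or "top"; returns a dict with "img" (480x640x3 uint8, blue, green, red), "depth" (480x640 float32, m along the optical axis (not along the pixel's ray), 0 where there is no reading), "K" (3x3 intrinsics, pixels), "rvec" (rotation vector, rad) and "tvec" (3), from world to camera coordinates, as OpenCV has them. Camera axes: x right, y down, z forward; pixel columns grow to the right and rows downward; lengths in m; the calibration is good to about 2 mm. A picture is of the moment at which its call begins.
- hand_in(): hands the job in, once; it reports no verdict.
The state is a dict: "time": time; "joint_positions": joint angles; "dq": joint speeds; "effort": joint torques, N m; "ee_pos": TCP position; "orientation": TCP orientation; "contact_force": force on the tool from outside, world axes, zero at the start; "torque": the same for the moment, N m; "width": finger opening in m.
Only numpy, scipy, OpenCV 4.12 (cv2) and the standard library are available. Lean on these libraries where they do the work, as an engineer would, in place of code of your own. Each camera call takes 0.05 s, during which the arm holds its last target.

### The job

The nozzle baskets have drained: roll the store's slatted tambour door fully open, lift each basket up and off its hook on the drip rack and stand it upright in a pocket of its own on the store's floor, then roll the door fully shut again to keep the dust out. Two or three baskets may be hanging; the funnel stays on its hook, and nothing else on the bench is to be disturbed.

Things in the scene. Friction and masses are not known exactly. Their poses are not given: they have to be found in the camera images.
- store: blue half-barrel bench cabinet 424 mm wide (y), 376 deep (x), 223 high, fixed, front (-x) towards the robot. Origin: middle of its underside, z up. Floor 15 mm up. Front panel 164 to 176 mm ahead of the origin, 88 mm high. Half-round end panels 200 to 212 mm either side. The tambour closes front and top and rolls back under the rear hood; when open, the front half is open to above
- pocket0 (a point): middle of the floor of the left pocket: 88 mm left of (y) and 88 mm ahead of (-x) the store's origin, 15 mm above the bench. The three square pockets, in a row across the store's floor at 88 mm pitch, are 80 mm inside, walled by black ribs 10 mm high and 8 mm thick
- pocket1 (a point): middle of the floor of the middle pocket (y 0)
- pocket2 (a point): middle of the floor of the right pocket (y -88 mm)
- tambour (a joint): travel of the slatted door along its circular track, in rad about the track's axis (level, along the store's y, 35 mm straight above its origin): 0 fully shut, 1.22 fully open (stops), growing as the door rolls up and back. Starts at 0 to 0.2. Friction keeps it where it is left; moving it takes 3 to 7 N at the pull bar. The slats' outer face is at radius 180 mm, 394 mm wide
- pull_bar (a point): middle of the pull bar: round, dark, 12 mm thick, 150 mm long along the store's y, 42 mm off the slats on two posts 69 mm either side. It moves on a circle of radius 222 mm about the track's axis, at 24 degrees + joint value up from the level line towards the front: shut 203 mm ahead of the store's origin, 125 mm above the bench; open just above the top, 13 mm behind it, 257 mm up
- rack: steel drip rack, fixed: tray 170 (x) by 330 mm (y), rim 22 mm high, floor 4 mm up; at x +70 a cross bar 137 mm high on end posts. Origin: middle of the underside, -x to the robot. Four round hooks, 8 mm thick, run forward from the cross bar 130 mm up at y +-127.5, +-42.5 mm to x -20, then turn up to a tip at x -27, 152 mm up: a hung thing must rise 20 mm, then come off towards -x. A stop collar at x +40
- basket_a: steel dip basket: round cup 62 mm wide, 56 high, under a stirrup grip. Origin: centre of the underside, z up. Grip: strap frame 14 mm thick (x) in the basket's y-z plane, 42 mm wide with upright sides from height 58 to its top bar, 105 to 111 mm up; best pinched across the sides (along y) at height 85. 0.12 to 0.25 kg. None if absent. Hangs on a hook, x axis within 0.1 rad of the rack's, underside 29 mm up
- basket_b: another basket like basket_a, on another hook; None if absent. While a basket hangs, the hook's bar passes through the window of its grip, under the top bar; the window is 45 mm high
- basket_c: another basket like basket_a, on another hook; None if absent
- funnel: steel funnel hanging on one of the hooks by a plain square bail: spout 14 mm wide at the bottom, cone 64 mm wide at 62 to 68 mm above its origin, bail 50 mm wide, its top at 111 mm. Origin at the tip of the spout. It must stay hanging
- clear_box: bystander: open clear plastic box 130 x 100 x 50 mm on the bench behind the gap between rack and store; origin at the middle of its underside
- injector: bystander: injector about 190 mm long and 28 mm thick lying on the bench in front of the gap between rack and store; origin under its middle, x along it
- spanner: bystander: open-ended spanner 180 mm long lying behind the rack
- oil_can: bystander: grey can 56 mm wide and 150 mm high standing behind the rack

How it is judged:
By the outcome, as a careful person would: the job done as asked, in the order asked, and still so for the second after the job is handed in, with the robot touching nothing.
Of basket_a, basket_b, basket_c only 2 to 3 are there at a start; the rules pass over those that are not, and their reading is None.
At some moment in a run one of basket_a, basket_b, basket_c may be knocked a few centimetres aside while the robot is not near it.
Once in a run the grip may slacken for a moment while it holds something.
It also fails if it takes over 210 s, if anything falls off the work surface, if the arm or the gripper's body presses on something with over 40 N, if the wrist force passes 120 N, or if a joint passes its speed limit or range.

## Working session

There is one attempt and no reset: what is moved stays moved. The work goes in short steps, Python scripts to look and compute and a shell command to move; the robot and the scene stay as the last step left them, time stands still between calls to the robot, and variables do not carry over. Pictures are saved under pics/ and viewed, and the job is handed in when it is done.

```bash
ls -la; mkdir -p pics; cat > h.py <<'E'
import numpy as np, cv2
from rig import state, camera
def snap(n,fn):
    c=camera(n); cv2.imwrite(f'pics/{fn}.png',c['img']); np.savez(f'pics/{fn}.npz',**{k:np.asarray(v) for k,v in c.items()}); return c
def load(fn): return dict(np.load(f'pics/{fn}.npz'))
def world(c,u,v,d=None):
    R,_=cv2.Rodrigues(np.asarray(c['rvec'],float)); K=np.asarray(c['K']); t=np.asarray(c['tvec']).ravel()
    if d is None: d=c['depth'][int(v),int(u)]
    p=np.linalg.inv(K)@np.array([u,v,1.])*d
    return R.T@(p-t)
def cloud(c):
    R,_=cv2.Rodrigues(np.asarray(c['rvec'],float)); K=np.asarray(c['K']); t=np.asarray(c['tvec']).ravel()
    v,u=np.mgrid[:480,:640]; d=c['depth']
    p=np.stack([u,v,np.ones_like(u)],-1)@np.linalg.inv(K).T*d[...,None]
    return (p-t)@R
def proj(c,P):
    return cv2.projectPoints(np.asarray(P,float).reshape(-1,3),np.asarray(c['rvec'],float),np.asarray(c['tvec'],float),np.asarray(c['K'],float),None)[0][:,0]
E
python3 - <<'E'
from h import *
s=state(); print(s)
for n in('side','top'):
    c=snap(n,n+'0'); R,_=cv2.Rodrigues(np.asarray(c['rvec'],float)); print(n,-R.T@np.asarray(c['tvec']).ravel(),R[2],c['K'][0])
E
```

```text
total 12
drwxr-xr-x  3 agent agent 4096 Dec  7 14:46 .
drwxr-xr-x 23 root  root  4096 Dec  7 14:46 ..
drwxr-xr-x  2 agent agent 4096 Dec  7 14:46 pics
{'time': 0.0, 'joint_positions': array([-1.22991875,  0.46946256, -0.04859581,  1.53372778,  0.02410597,
        1.14100675, -0.08228978]), 'dq': array([ 0.00061085, -0.00085777, -0.00119007,  0.00219725,  0.00045355,
        0.00023772, -0.0002903 ]), 'effort': array([-3.87706023e-04, -5.10302675e+01, -4.70481568e-02, -2.37719446e+01,
        1.06278481e-02,  7.42376171e-03,  1.55564999e-05]), 'ee_pos': array([0.24373132, 0.62883548, 0.24123284]), 'orientation': array([[-9.32424355e-01,  3.61364630e-01, -6.53503442e-04],
       [ 3.61365211e-01,  9.32422402e-01, -1.90978749e-03],
       [-8.07883982e-05, -2.01688577e-03, -9.99997963e-01]]), 'contact_force': array([-0.26297133, -0.36399473,  0.60277518]), 'torque': array([-0.00913243, -0.02845889, -0.008008  ]), 'width': 0.08529960579421797}
side [0.295953   0.27748432 1.40584049] [ 0.19882004 -0.24961317 -0.94771507] [569.88042544   0.         321.04810265]
top [ 0.4068436  -0.06679583  1.33694378] [ 0.11493667  0.01832957 -0.9932037 ] [536.68558024   0.         324.83156262]
```

View pics/side0.png

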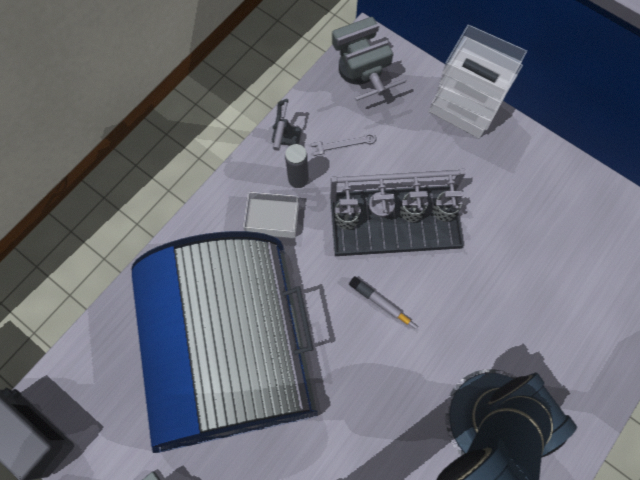

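View pics/top0.png

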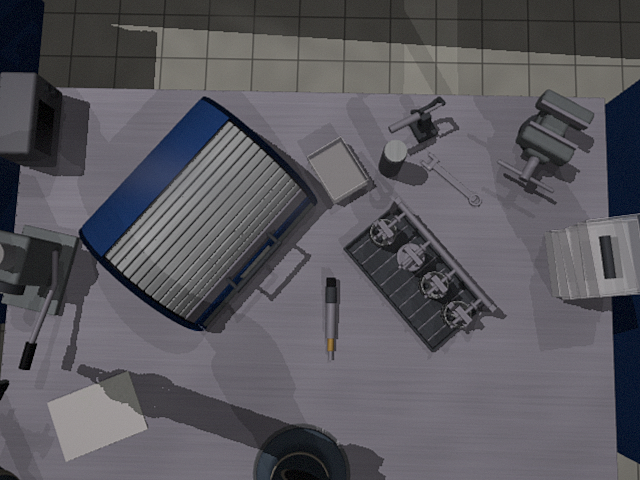

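```bash
python3 - <<'E'
from h import *
a=load('side0');b=load('top0')
x=cv2.resize(a['img'][160:265,320:480],(800,525),interpolation=cv2.INTER_CUBIC);cv2.imwrite('pics/c1.png',x)
x=cv2.resize(b['img'][190:360,335:515],(620,585),interpolation=cv2.INTER_CUBIC);cv2.imwrite('pics/c2.png',x)
x=cv2.resize(b['img'][90:340,70:330],(620,596),interpolation=cv2.INTER_CUBIC);cv2.imwrite('pics/c3.png',x)
E
```

```text
(no output)
```

View pics/c1.png

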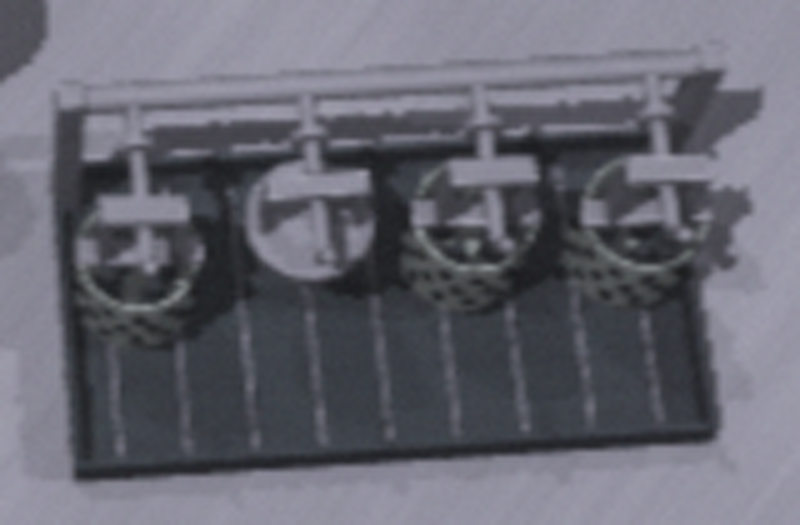

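View pics/c2.png

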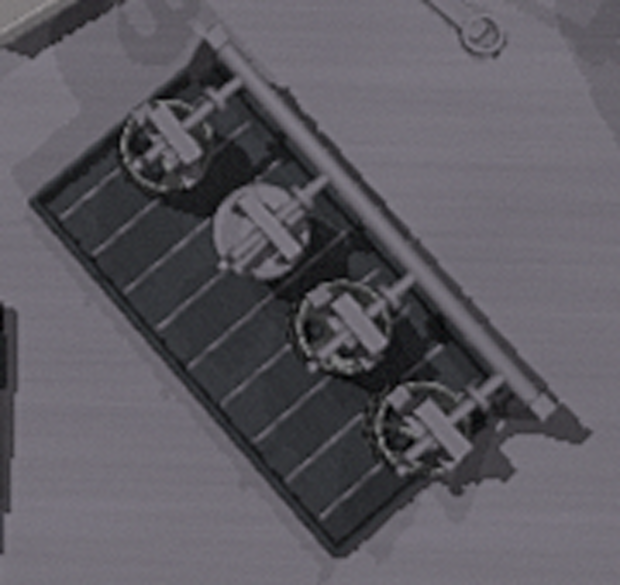

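View pics/c3.png

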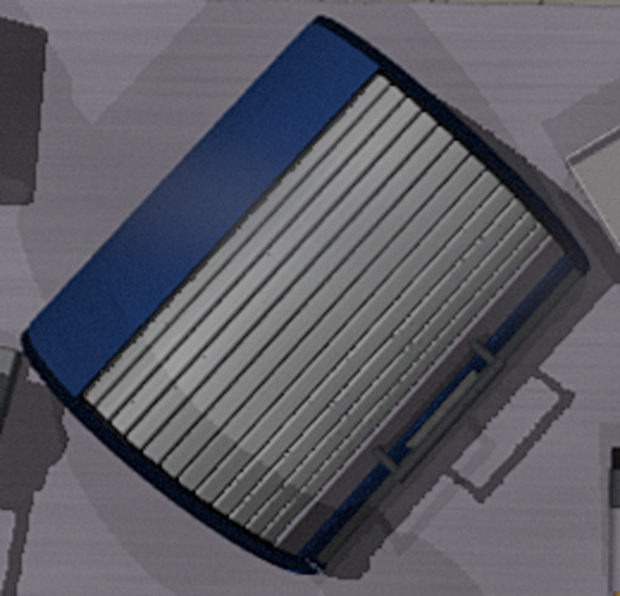

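```bash
cat > fit.py <<'E'
from h import *
from scipy.optimize import least_squares
for fn in('side0','top0'):
    c=load(fn);P=cloud(c);img=c['img'].astype(int)
    valid=c['depth']>0
    Q=P
    near=(np.hypot(P[...,0]-.73,P[...,1]-.32)<.33)&(P[...,2]>.06)&(P[...,2]<.26)&valid
    # slats: gray bright
    gray=(abs(img[...,0]-img[...,2])<25)&near&(P[...,2]>.12)&(img.sum(-1)>200)
    q=P[gray]
    def f(p):
        ax=np.array([np.cos(p[2]),np.sin(p[2])])
        dx=(q[:,:2]-p[:2])@ax
        return np.hypot(dx,q[:,2]-.035)-.180
    best=None
    r=least_squares(lambda p:np.append(f(p),0),[.72,.33,.7],loss='soft_l1',f_scale=.002)
    p=r.x;print(fn,gray.sum(),p,np.median(abs(f(p))))
    yaw=p[2];ay=np.array([-np.sin(yaw),np.cos(yaw)])
    blue=near|gray
    # points around cylinder radius<.2
    ax=np.array([np.cos(yaw),np.sin(yaw)])
    qq=P[near];l=(qq[:,:2]-p[:2]);lx=l@ax;ly=l@ay
    rr=np.hypot(lx,qq[:,2]-.035)
    m=(rr>.176)&(rr<.192)&(qq[:,2]>.15)
    lo,hi=ly[m].min(),ly[m].max(); print('y ext',np.percentile(ly[m],[0,.3,99.7,100]))
    g=f(p); lq=(q[:,:2]-p[:2])@ay; mm=abs(g)<.004; print('slat ext',np.percentile(lq[mm],[0,1,99,100]))
    mid=(np.percentile(lq[mm],.3)+np.percentile(lq[mm],99.7))/2
    m2=(np.percentile(ly[m],.1)+np.percentile(ly[m],99.9))/2
    print('centre',p[:2]+ay*mid,p[:2]+ay*m2,'yaw',yaw)
E
python3 fit.py
python3 - <<'E'
from h import *
b=load('top0')
# rack cross bar ends & tray corners in top crop scale 620/180=3.444
for (u,v) in [(212,35),(547,405)]:
    uu,vv=335+u/3.444,190+v/3.441; print(uu,vv,world(b,uu,vv), )
def onz(c,u,v,z):
    o=world(c,0,0,0.);d=world(c,u,v,1.)-o;return o+d*(z-o[2])/d[2]
for (u,v) in [(35,203),(337,552)]: print(onz(b,335+u/3.444,190+v/3.441,.022))
for (u,v) in [(212,35),(547,405)]: print(onz(b,335+u/3.444,190+v/3.441,.137))
E
```

```text
side0 17905 [0.04917302 0.73209269 0.8749132 ] 0.0016886470882636895
y ext [-0.95163529 -0.94930053 -0.53741343 -0.53632034]
slat ext [-0.95131138 -0.92862808 -0.54494332 -0.53930731]
centre [0.61460811 0.25979886] [0.61964639 0.25559051] yaw 0.8749132027682374
top0 16352 [-1.05998825  1.65030524  0.87810353] 0.0015112720457483159
y ext [-2.38803794 -2.38742765 -1.96340226 -1.96187879]
slat ext [-2.38802837 -2.36762919 -1.98519833 -1.97898251]
centre [0.61432612 0.26083648] [0.61400971 0.26109906] yaw 0.8781035264669553
396.5563298490128 200.17146178436502 [ 0.6390598  -0.20406866  0.14283834]
493.82694541231126 307.6983435047951 [ 0.40417583 -0.42106018  0.13922703]
[ 0.53759153 -0.09314691  0.022     ]
[ 0.29815457 -0.30903291  0.022     ]
[ 0.64019518 -0.20473982  0.137     ]
[ 0.40417087 -0.4217189   0.137     ]
```

```bash
cat >> h.py <<'E'
ST=np.array([.6145,.2600,0]);SY=.877
RK=np.array([.475,-.263,0]);RY=-.83
def T(o,yaw,p):
    c,s=np.cos(yaw),np.sin(yaw);p=np.asarray(p,float).reshape(-1,3);R=np.array([[c,-s,0],[s,c,0],[0,0,1]]);return p@R.T+o
def store(p): return T(ST,SY,p)
def rack(p): return T(RK,RY,p)
def bar(q,y=0): a=np.radians(24)+q; return [-.222*np.cos(a),y,.035+.222*np.sin(a)]
def onz(c,u,v,z):
    o=world(c,0,0,0.);d=world(c,u,v,1.)-o;return o+d*(z-o[2])/d[2]
def ln(im,c,P,col): 
    q=proj(c,P); cv2.polylines(im,[np.round(q*16).astype(np.int32)],False,col,1,cv2.LINE_AA,4)
E
cat > ov.py <<'E'
from h import *
import sys
def ov(fn,out,q=None,box=None,s=4):
    c=load(fn);im=c['img'].copy()
    K=np.array(c['K'],float)
    x0,y0,x1,y1=box; im=cv2.resize(im[y0:y1,x0:x1],None,fx=s,fy=s,interpolation=cv2.INTER_CUBIC)
    c['K']=np.array([[K[0,0]*s,0,(K[0,2]-x0+.5)*s-.5],[0,K[1,1]*s,(K[1,2]-y0+.5)*s-.5],[0,0,1]])
    a=np.linspace(0,np.pi,40)
    for y in(-.212,.212): ln(im,c,store([[-.176,y,0],[-.176,y,.088]]),(0,255,255)); ln(im,c,store([[-.188*np.cos(t),y,.035+.188*np.sin(t)] for t in a]),(0,255,255))
    ln(im,c,store([[-.176,-.212,.088],[-.176,.212,.088]]),(0,255,255))
    ln(im,c,store([[-.176,-.212,0],[-.176,.212,0]]),(0,255,255))
    for qq,col in zip(q or[],[(0,0,255),(0,255,0),(255,0,255)]): ln(im,c,store([bar(qq,-.075),bar(qq,.075)]),col)
    ln(im,c,rack([[-.085,-.165,.022],[.085,-.165,.022],[.085,.165,.022],[-.085,.165,.022],[-.085,-.165,.022]]),(0,255,255))
    ln(im,c,rack([[.07,-.165,.137],[.07,.165,.137]]),(0,0,255))
    for y in(-.1275,-.0425,.0425,.1275): ln(im,c,rack([[.07,y,.13],[-.02,y,.13],[-.027,y,.152]]),(0,255,0))
    cv2.imwrite(f'pics/{out}.png',im)
E
python3 - <<'E'
from ov import *
ov('top0','o1',[0,.1,.2],(70,90,330,340),2.3)
ov('top0','o2',[],(335,190,515,360),3.4)
ov('side0','o3',[0,.1,.2],(125,160,480,460),2)
E
```

```text
(no output)
```

View pics/o1.png

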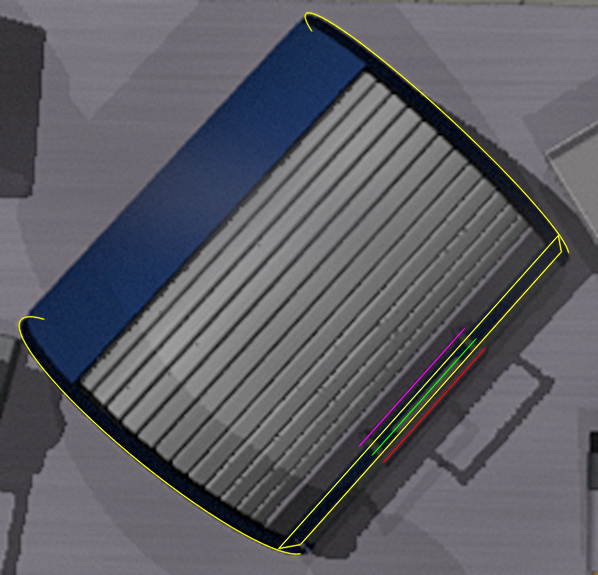

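View pics/o2.png

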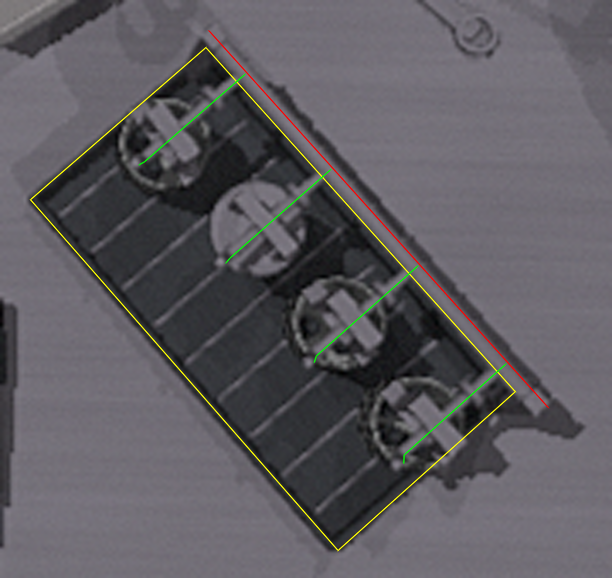

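View pics/o3.png

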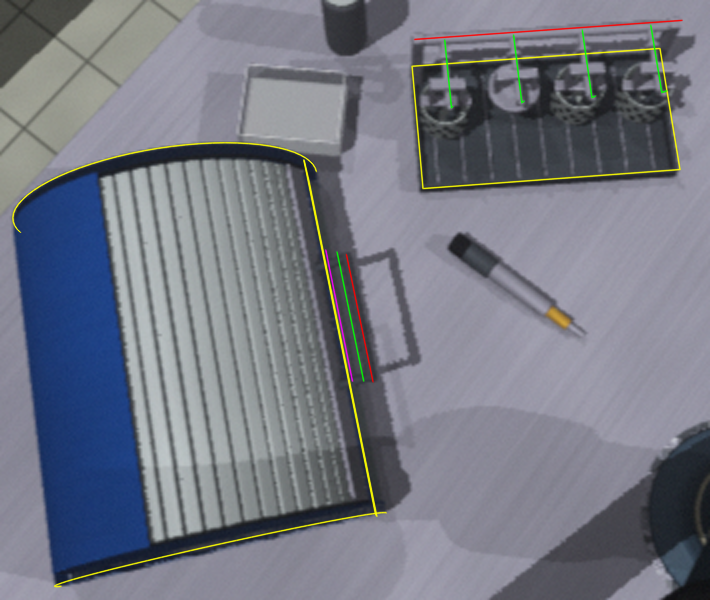

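```bash
python3 - <<'E'
from h import *
for n,bx,s in(('top0',(200,210,310,330),5),('side0',(260,270,350,370),5)):
    c=load(n);x0,y0,x1,y1=bx
    im=cv2.resize(c['img'][y0:y1,x0:x1],None,fx=s,fy=s,interpolation=cv2.INTER_CUBIC);im=cv2.convertScaleAbs(im,alpha=2)
    for q,col in((0,(0,0,255)),(.1,(0,255,0)),(.2,(255,0,255))):
        for y in(-.075,.075):
            p=proj(c,store([bar(q,y)]))[0];cv2.circle(im,(int((p[0]-x0+.5)*s),int((p[1]-y0+.5)*s)),4,col,-1)
    cv2.imwrite(f'pics/z_{n}.png',im)
    P=cloud(c); l=(P-ST); cs,sn=np.cos(SY),np.sin(SY)
    lx=l[...,0]*cs+l[...,1]*sn; ly=-l[...,0]*sn+l[...,1]*cs
    r=np.hypot(lx,P[...,2]-.035);a=np.arctan2(P[...,2]-.035,-lx)
    m=(abs(ly)<.06)&(r>.205)&(r<.24)&(P[...,2]>.1)
    print(n,m.sum(),np.median(r[m]),np.median(a[m])-np.radians(24),np.std(a[m]))
E
```

```text
top0 282 0.2253207478160319 0.03125819801064922 0.013671254711442477
side0 280 0.22558053226259767 0.026834880568405717 0.013675259800380106
```

View pics/z_top0.png

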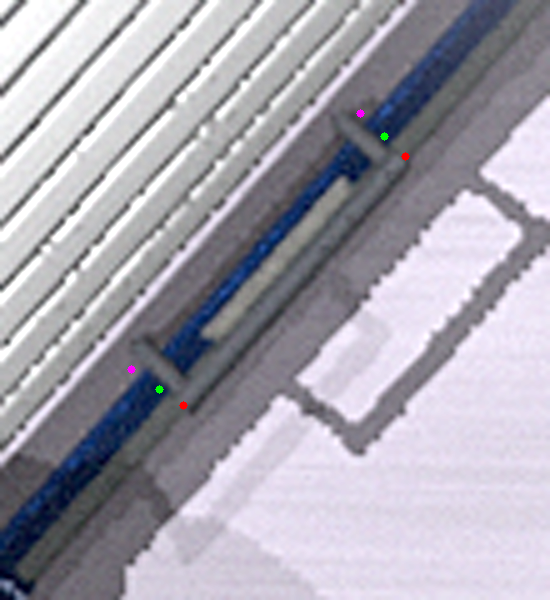

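View pics/z_side0.png

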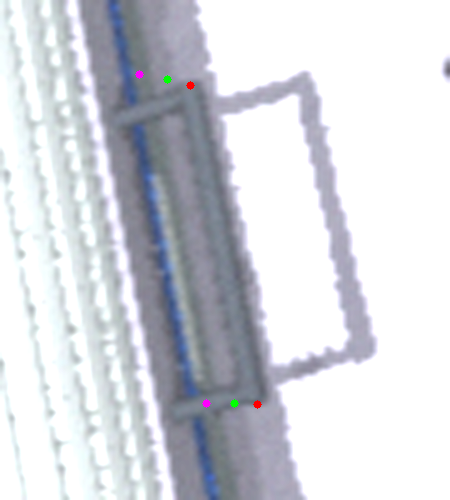

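```bash
cat >> h.py <<'E'
from scipy.spatial.transform import Rotation as Ro
def down(jaw_deg):
    # tool y along heading jaw (chosen near current), z down
    a=np.radians(jaw_deg); y=np.array([np.cos(a),np.sin(a),0]);z=np.array([0,0,-1.]);return np.stack([np.cross(y,z),y,z],1)
SJ=np.degrees(SY); RJ=np.degrees(RY)+90
def delta(p,R=None):
    s=state();R0=s['orientation'];d=R0.T@(np.asarray(p)-s['ee_pos'])
    print('t%.1f ee'%s['time'],s['ee_pos'].round(4),'w %.4f'%s['width'],'F',s['contact_force'].round(1),'q7 %.2f'%s['joint_positions'][6])
    print(' d tool mm',(d*1000).round(1),'rot' ,None if R is None else np.degrees(Ro.from_matrix(R0.T@R).as_rotvec()).round(2))
E
python3 -m pendant '[{"linear":[0,0,-0.035],"angular":[0,0,6.2],"claw":165},{"linear":[0,0,-0.035],"angular":[0,0,6.2],"claw":165},{"linear":[0,0,-0.035],"angular":[0,0,6.2],"claw":165},{"linear":[0,0,0],"angular":[0,0,0],"claw":165}]' 40
python3 - <<'E'
from h import *
p=store([bar(0)])[0];print(p); delta(store([[-.208,0,.28]])[0],down(SJ)); 
E
```

```text
time: 0.5
ee_pos: [0.2446, 0.6314, 0.3532]
orientation: [[-0.768, 0.641, 0.003], [0.641, 0.767, 0.01], [0.004, 0.009, -1.0]]
contact_force: [0.3, 0.9, -0.0]
width: 0.0306
[0.48481288 0.10407705 0.12529553]
t0.5 ee [0.2446 0.6314 0.3532] w 0.0306 F [ 0.3  0.9 -0. ] q7 -0.38
 d tool mm [-522.6 -256.6   68.9] rot [ 0.54 -0.2  -0.12]
```

```bash

for i in 1 2; do python3 -m pendant '[{"linear":[-0.0435,-0.0214,0],"angular":[0,0,0],"claw":165},{"linear":[-0.0435,-0.0214,0],"angular":[0,0,0],"claw":165},{"linear":[-0.0435,-0.0214,0],"angular":[0,0,0],"claw":165},{"linear":[-0.0435,-0.0214,0],"angular":[0,0,0],"claw":165},{"linear":[-0.0435,-0.0214,0],"angular":[0,0,0],"claw":165}]' |tail -2; done
python3 -m pendant '[{"linear":[-0.0435,-0.0214,0],"angular":[0,0,0],"claw":165},{"linear":[-0.0435,-0.0214,0],"angular":[0,0,0],"claw":165},{"linear":[0,0,0],"angular":[0,0,0],"claw":165},{"linear":[0,0,0],"angular":[0,0,0],"claw":165}]'
python3 - <<'E'
from h import *
delta(store([[-.208,0,.19]])[0],down(SJ)); 
E
```

```text
contact_force: [1.6, 0.3, 0.3]
width: 0.03
contact_force: [1.7, 0.2, 0.2]
width: 0.03
time: 1.9
ee_pos: [0.4805, 0.097, 0.3466]
orientation: [[-0.767, 0.642, -0.001], [0.642, 0.767, -0.0], [0.001, -0.001, -1.0]]
contact_force: [-0.4, 1.1, -0.2]
width: 0.0304
t1.9 ee [0.4805 0.097  0.3466] w 0.0304 F [-0.4  1.1 -0.2] q7 0.63
 d tool mm [  1.1   3.1 156.6] rot [-0.05 -0.05 -0.19]
```

```bash

python3 -m pendant '[{"linear":[0.001,0.003,0.045],"angular":[0,0,0],"claw":165},{"linear":[0,0,0.045],"angular":[0,0,0],"claw":165},{"linear":[0,0,0.045],"angular":[0,0,0],"claw":165},{"linear":[0,0,0.044],"angular":[0,0,0],"claw":165},{"linear":[0,0,0],"angular":[0,0,0],"claw":165}]'
python3 - <<'E'
from h import *
delta(store([[-.207,0,.12]])[0],down(SJ)); 
for n in('side','top'):
    c=snap(n,n+'1'); p=proj(c,store([bar(0)]))[0]; x,y=int(p[0]),int(p[1]); im=cv2.resize(c['img'][y-60:y+60,x-80:x+80],None,fx=5,fy=5,interpolation=cv2.INTER_CUBIC);cv2.imwrite(f'pics/z1{n}.png',cv2.convertScaleAbs(im,alpha=1.8))
E
```

```text
time: 2.4
ee_pos: [0.4768, 0.1018, 0.163]
orientation: [[-0.771, 0.637, -0.013], [0.637, 0.771, -0.004], [0.007, -0.011, -1.0]]
contact_force: [-0.2, 0.5, 0.1]
width: 0.0302
t2.4 ee [0.4768 0.1018 0.163 ] w 0.0302 F [-0.2  0.5  0.1] q7 0.72
 d tool mm [-5.   3.2 42.9] rot [-0.64 -0.41  0.16]
```

View pics/z1side.png

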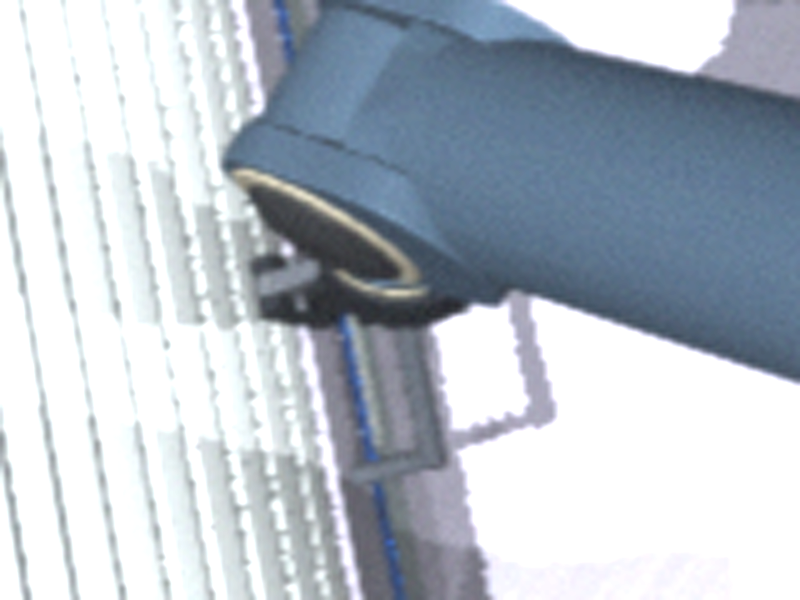

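View pics/z1top.png

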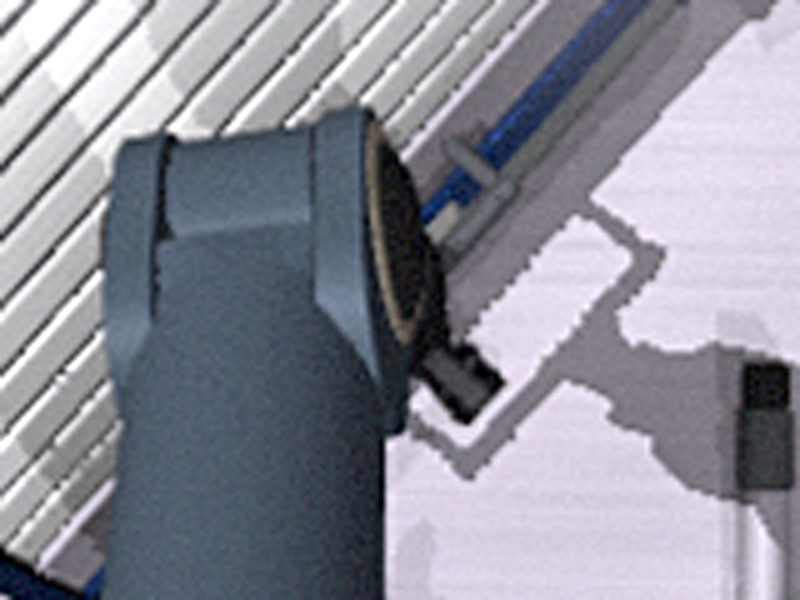

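```bash

python3 -m pendant '[{"linear":[0,0,0],"angular":[0,0,0],"claw":165},{"linear":[-0.002,0.002,0.015],"angular":[0,0,0],"claw":165},{"linear":[0,0,0.01],"angular":[0,0,0],"claw":165},{"linear":[0,0,0.01],"angular":[0,0,0],"claw":165},{"linear":[0,0,0],"angular":[0,0,0],"claw":165}]'
python3 - <<'E'
from h import *
delta(store([[-.207,0,.12]])[0],down(SJ)); 
E
```

```text
time: 3.0
ee_pos: [0.4841, 0.1012, 0.1328]
orientation: [[-0.769, 0.64, -0.001], [0.64, 0.769, -0.0], [0.001, -0.001, -1.0]]
contact_force: [-0.3, -0.2, -0.1]
width: 0.0302
t3.0 ee [0.4841 0.1012 0.1328] w 0.0302 F [-0.3 -0.2 -0.1] q7 0.75
 d tool mm [ 1.2 -1.5 12.8] rot [-0.06 -0.05 -0.02]
```

Now down the rest and close.

```bash

python3 -m pendant '[{"linear":[0,-0.0015,0.012],"angular":[0,0,0],"claw":165},{"linear":[0,0,0],"angular":[0,0,0],"claw":255},{"linear":[0,0,0],"angular":[0,0,0],"claw":255},{"linear":[0,0,0],"angular":[0,0,0],"claw":255},{"linear":[0,0,0],"angular":[0,0,0],"claw":255}]' 40
python3 -m pendant '[{"linear":[0,0,0],"angular":[0,0,0],"claw":255}]' 
python3 - <<'E'
from h import *
for i in range(0,13): print((np.array(bar(i*.1))-np.array(bar((i-1)*.1))).round(4)*1000, np.round(bar(i*.1),4))
E
```

```text
time: 3.5
ee_pos: [0.4865, 0.1037, 0.1213]
orientation: [[-0.77, 0.638, 0.007], [0.638, 0.77, 0.004], [-0.003, 0.008, -1.0]]
contact_force: [8.2, 9.0, -10.2]
width: 0.0109
time: 3.6
ee_pos: [0.4865, 0.1037, 0.1214]
orientation: [[-0.77, 0.638, 0.007], [0.638, 0.77, 0.004], [-0.003, 0.008, -1.0]]
contact_force: [7.4, 9.1, -11.0]
width: 0.0106
[ 8.   0.  20.7] [-0.2028  0.      0.1253]
[10.   0.  19.8] [-0.1928  0.      0.1451]
[12.   0.  18.7] [-0.1808  0.      0.1638]
[13.8  0.  17.4] [-0.1671  0.      0.1812]
[15.4  0.  15.9] [-0.1516  0.      0.1971]
[16.9  0.  14.3] [-0.1347  0.      0.2115]
[18.3  0.  12.6] [-0.1164  0.      0.224 ]
[19.5  0.  10.7] [-0.0969  0.      0.2347]
[20.4  0.   8.7] [-0.0765  0.      0.2434]
[21.2  0.   6.6] [-0.0553  0.      0.25  ]
[21.7  0.   4.5] [-0.0336  0.      0.2544]
[22.1  0.   2.3] [-0.0115  0.      0.2567]
[22.2  0.   0. ] [0.0107 0.     0.2567]
```

```bash

python3 -m pendant '[{"linear":[0,0.013,-0.021],"angular":[0,0,0],"claw":255},{"linear":[0,0.012,-0.0187],"angular":[0,0,0],"claw":255},{"linear":[0,0.0138,-0.0174],"angular":[0,0,0],"claw":255},{"linear":[0,0,0],"angular":[0,0,0],"claw":255}]' 
python3 - <<'E'
from h import *
delta(store([bar(.3)])[0]+[0,0,-.005],down(SJ)); 
E
```

```text
time: 4.0
ee_pos: [0.5104, 0.1326, 0.1799]
orientation: [[-0.77, 0.638, 0.004], [0.638, 0.77, 0.003], [-0.001, 0.005, -1.0]]
contact_force: [1.8, 4.2, 0.9]
width: 0.0104
t4.0 ee [0.5104 0.1326 0.1799] w 0.0104 F [1.8 4.2 0.9] q7 0.69
 d tool mm [ 1.4 -2.6  3.6] rot [0.27 0.07 0.1 ]
```

```bash

python3 -m pendant '[{"linear":[0,0.015,-0.0155],"angular":[0,0,0],"claw":255},{"linear":[0,0.0169,-0.0143],"angular":[0,0,0],"claw":255},{"linear":[0,0.0183,-0.0126],"angular":[0,0,0],"claw":255},{"linear":[0,0.0195,-0.0107],"angular":[0,0,0],"claw":255},{"linear":[0,0,0],"angular":[0,0,0],"claw":255}]' 
python3 - <<'E'
from h import *
delta(store([bar(.7)])[0]+[0,0,-.003],down(SJ)); 
E
```

```text
time: 4.5
ee_pos: [0.553, 0.184, 0.2321]
orientation: [[-0.769, 0.639, -0.002], [0.639, 0.769, -0.0], [0.001, -0.001, -1.0]]
contact_force: [-3.2, 1.8, 7.2]
width: 0.0105
t4.5 ee [0.553  0.184  0.2321] w 0.0105 F [-3.2  1.8  7.2] q7 0.61
 d tool mm [1.3 0.8 0.4] rot [-0.09 -0.07  0.03]
```

```bash

python3 -m pendant '[{"linear":[0,0.0204,-0.0087],"angular":[0,0,0],"claw":255},{"linear":[0,0.0212,-0.0066],"angular":[0,0,0],"claw":255},{"linear":[0,0.0217,-0.0045],"angular":[0,0,0],"claw":255},{"linear":[0,0.0221,-0.0023],"angular":[0,0,0],"claw":255},{"linear":[0,0.0222,0],"angular":[0,0,0],"claw":255}]' 
python3 -m pendant '[{"linear":[0,0.010,0],"angular":[0,0,0],"claw":255},{"linear":[0,0,0],"angular":[0,0,0],"claw":255},{"linear":[0,0,0],"angular":[0,0,0],"claw":255}]' 
python3 - <<'E'
from h import *
delta(store([bar(1.22)])[0]+[0,0,-.003],down(SJ)); 
E
```

```text
time: 5.0
ee_pos: [0.6209, 0.2652, 0.2538]
orientation: [[-0.768, 0.64, -0.004], [0.64, 0.768, -0.002], [0.002, -0.004, -1.0]]
contact_force: [-4.5, -1.5, 3.8]
width: 0.0105
time: 5.3
ee_pos: [0.6255, 0.2707, 0.2537]
orientation: [[-0.767, 0.641, -0.008], [0.641, 0.767, -0.004], [0.004, -0.009, -1.0]]
contact_force: [-11.7, -4.8, 10.5]
width: 0.0103
t5.3 ee [0.6255 0.2707 0.2537] w 0.0103 F [-11.7  -4.8  10.5] q7 0.55
 d tool mm [ 1.6 -0.2  0.2] rot [-0.49 -0.22 -0.12]
```

```bash

python3 -m pendant '[{"linear":[0,0.008,0.002],"angular":[0,0,0],"claw":255},{"linear":[0,0,0],"angular":[0,0,0],"claw":255},{"linear":[0,0,0],"angular":[0,0,0],"claw":255}]' 

```

```text
time: 5.6
ee_pos: [0.6257, 0.2708, 0.2535]
orientation: [[-0.765, 0.643, -0.022], [0.643, 0.765, -0.013], [0.009, -0.024, -1.0]]
contact_force: [-28.3, -16.9, 25.8]
width: 0.0103
```

```bash

python3 -m pendant '[{"linear":[0,-0.011,-0.001],"angular":[0,0,0],"claw":255},{"linear":[0,0,0],"angular":[0,0,0],"claw":165},{"linear":[0,0,0],"angular":[0,0,0],"claw":165},{"linear":[0,0,0],"angular":[0,0,0],"claw":165},{"linear":[0,0,-0.03],"angular":[0,0,0],"claw":165}]' 
python3 -m pendant '[{"linear":[0,0,-0.04],"angular":[0,0,0],"claw":75},{"linear":[0,-0.05,-0.0],"angular":[0,0,0],"claw":75},{"linear":[0,-0.05,0],"angular":[0,0,0],"claw":75},{"linear":[0,-0.05,0],"angular":[0,0,0],"claw":75},{"linear":[0,-0.05,0],"angular":[0,0,0],"claw":75}]' 
python3 - <<'E'
from h import *
for n in('side','top'):
    c=snap(n,n+'2')
E
```

```text
time: 6.1
ee_pos: [0.6243, 0.2711, 0.2775]
orientation: [[-0.769, 0.64, -0.009], [0.64, 0.769, -0.005], [0.004, -0.01, -1.0]]
contact_force: [-0.5, 0.7, 0.4]
width: 0.0304
time: 6.6
ee_pos: [0.4975, 0.1165, 0.322]
orientation: [[-0.769, 0.64, -0.0], [0.64, 0.769, -0.001], [-0.0, -0.001, -1.0]]
contact_force: [0.4, 0.4, 0.9]
width: 0.0603
```

View pics/side2.png

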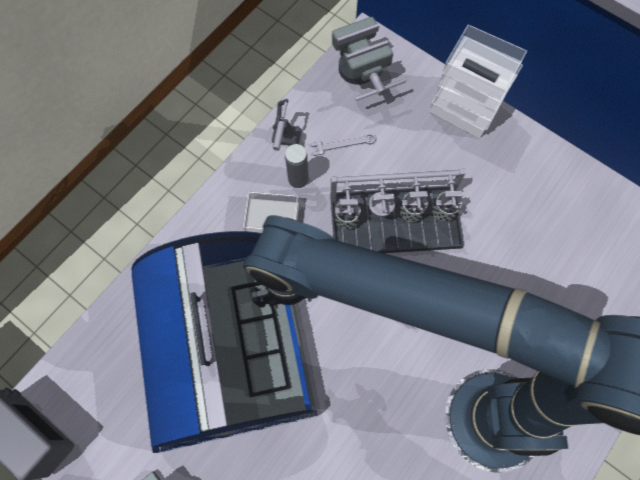

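View pics/top2.png

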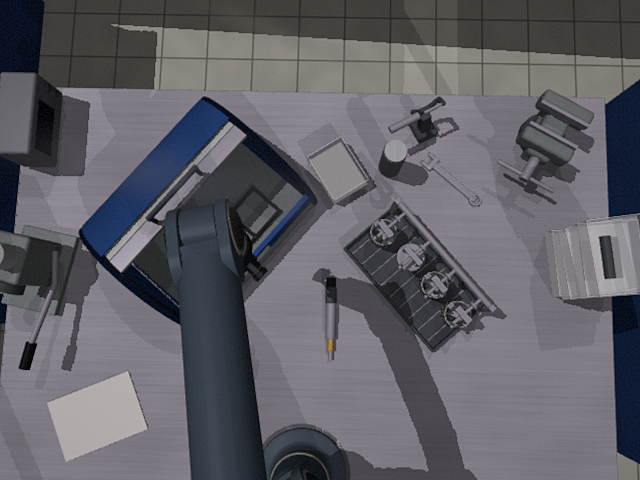

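```bash
cat > bk.py <<'E'
from h import *
def grips(fns):
    for fn in fns:
        c=load(fn);P=cloud(c);l=P-RK;cs,sn=np.cos(RY),np.sin(RY)
        lx=l[...,0]*cs+l[...,1]*sn;ly=-l[...,0]*sn+l[...,1]*cs
        for y in(.1275,.0425,-.0425,-.1275):
            m=(abs(ly-y)<.035)&(abs(lx-.005)<.045)&(P[...,2]>.1365)&(P[...,2]<.148)
            q=P[m]
            if len(q)<8: print(fn,y,'few',len(q));continue
            (cx,cy),(w,h),a=cv2.minAreaRect((q[:,:2]*1000).astype(np.float32))
            d=np.linalg.svd(q[:,:2]-q[:,:2].mean(0))[2][0]; d=d*np.sign(d[0])
            print(fn,y,len(q),'c',(round(float(cx),1),round(float(cy),1)),'wh',round(w,1),round(h,1),'jaw',np.degrees(np.arctan2(d[1],d[0])).round(1),'z',np.median(q[:,2]).round(4),'rack',lx[m].mean().round(4),ly[m].mean().round(4))
E
python3 -c "
from bk import *
grips(['side0','top0','side2','top2'])"
```

```text
side0 0.1275 132 c (576.3, -183.6) wh 41.1 68.7 jaw -46.4 z 0.14 rack 0.01 0.1297
side0 0.0425 126 c (515.2, -238.4) wh 46.7 62.1 jaw -50.3 z 0.1401 rack 0.0142 0.0445
side0 -0.0425 118 c (454.1, -296.2) wh 42.2 66.2 jaw -46.7 z 0.1398 rack 0.0156 -0.0405
side0 -0.1275 124 c (386.7, -354.0) wh 41.6 70.6 jaw -48.7 z 0.1403 rack 0.0102 -0.1243
top0 0.1275 150 c (575.3, -182.0) wh 41.5 69.8 jaw -43.7 z 0.1404 rack 0.0092 0.1297
top0 0.0425 156 c (514.3, -240.5) wh 46.1 69.0 jaw -56.6 z 0.1407 rack 0.0142 0.0451
top0 -0.0425 157 c (452.8, -294.5) wh 40.2 66.2 jaw -46.5 z 0.1406 rack 0.0137 -0.0398
top0 -0.1275 162 c (389.6, -353.7) wh 40.8 61.9 jaw -46.7 z 0.1407 rack 0.0122 -0.1245
side2 0.1275 118 c (578.1, -184.1) wh 43.5 65.9 jaw -41.7 z 0.14 rack 0.0132 0.129
side2 0.0425 121 c (516.3, -240.2) wh 44.9 61.5 jaw 43.5 z 0.1402 rack 0.0158 0.0441
side2 -0.0425 123 c (453.1, -296.3) wh 40.3 66.1 jaw -52.2 z 0.1398 rack 0.0145 -0.0409
side2 -0.1275 123 c (388.0, -352.4) wh 42.1 69.7 jaw -47.7 z 0.1398 rack 0.0088 -0.1249
top2 0.1275 150 c (576.2, -185.0) wh 41.7 64.6 jaw -43.7 z 0.1399 rack 0.0097 0.1301
top2 0.0425 158 c (515.8, -241.2) wh 44.2 59.3 jaw -74.3 z 0.1401 rack 0.0139 0.0452
top2 -0.0425 158 c (450.3, -297.7) wh 39.0 71.8 jaw -47.1 z 0.1405 rack 0.0148 -0.0399
top2 -0.1275 166 c (391.7, -355.1) wh 42.6 66.9 jaw -47.3 z 0.1409 rack 0.0099 -0.1245
```

```bash
sed -i 's/m=(abs(ly-y)<.035)&(abs(lx-.005)<.045)/m=(abs(ly-y-.002)<.035)\&(abs(ly-y-.002)>.009)\&(abs(lx-.008)<.03)/' bk.py
python3 -c "
from bk import *
grips(['side0','top0','side2','top2'])"
```

```text
side0 0.1275 58 c (575.7, -181.0) wh 42.7 17.4 jaw 39.0 z 0.141 rack 0.0067 0.1302
side0 0.0425 62 c (516.6, -242.5) wh 50.1 13.9 jaw 42.1 z 0.1403 rack 0.0132 0.0441
side0 -0.0425 50 c (454.1, -300.5) wh 42.6 13.9 jaw 41.9 z 0.1402 rack 0.0133 -0.0409
side0 -0.1275 54 c (387.6, -353.3) wh 42.3 15.1 jaw 42.0 z 0.1402 rack 0.0082 -0.1233
top0 0.1275 68 c (574.9, -179.7) wh 41.8 14.3 jaw 38.8 z 0.1413 rack 0.0058 0.1301
top0 0.0425 78 c (516.4, -241.6) wh 49.5 12.2 jaw 41.7 z 0.1409 rack 0.0118 0.0453
top0 -0.0425 67 c (454.6, -301.6) wh 40.2 31.0 jaw 38.6 z 0.1415 rack 0.0134 -0.0394
top0 -0.1275 67 c (388.2, -353.1) wh 41.0 14.2 jaw 42.6 z 0.1415 rack 0.0076 -0.124
side2 0.1275 53 c (575.1, -180.3) wh 41.1 15.1 jaw 38.0 z 0.1404 rack 0.0064 0.1287
side2 0.0425 63 c (516.5, -242.6) wh 50.7 13.6 jaw 41.9 z 0.1403 rack 0.0126 0.0437
side2 -0.0425 51 c (455.0, -301.2) wh 42.7 15.7 jaw 41.8 z 0.1402 rack 0.0137 -0.0421
side2 -0.1275 52 c (388.8, -354.1) wh 41.7 16.2 jaw 39.0 z 0.1403 rack 0.0081 -0.1241
top2 0.1275 65 c (575.1, -179.8) wh 41.9 14.8 jaw 37.1 z 0.1406 rack 0.0057 0.1304
top2 0.0425 81 c (516.5, -241.6) wh 49.4 12.3 jaw 42.0 z 0.1404 rack 0.0119 0.0458
top2 -0.0425 69 c (454.2, -299.5) wh 41.1 15.1 jaw 39.8 z 0.1413 rack 0.0131 -0.0394
top2 -0.1275 71 c (387.8, -352.6) wh 42.1 14.5 jaw 41.7 z 0.1411 rack 0.0076 -0.1239
```

```bash

python3 -m pendant '[{"linear":[0,0,0],"angular":[0,0,5.85],"claw":75},{"linear":[0,0,0],"angular":[0,0,5.85],"claw":75},{"linear":[0,0,0],"angular":[0,0,0],"claw":75}]' |tail -2
python3 - <<'E'
from h import *
delta([.5752,-.1802,.3],down(38.5)); 
E
```

```text
contact_force: [-0.1, -1.2, -0.6]
width: 0.0604
t7.0 ee [0.4989 0.1182 0.3224] w 0.0604 F [-0.1 -1.2 -0.6] q7 0.42
 d tool mm [-280.9 -126.3   22.5] rot [-0.01  0.01  0.04]
```

```bash

python3 -m pendant '[{"linear":[-0.04,-0.018,0.003],"angular":[0,0,0],"claw":75},{"linear":[-0.04,-0.018,0.003],"angular":[0,0,0],"claw":75},{"linear":[-0.04,-0.018,0.003],"angular":[0,0,0],"claw":75},{"linear":[-0.04,-0.018,0.003],"angular":[0,0,0],"claw":75},{"linear":[-0.04,-0.018,0.003],"angular":[0,0,0],"claw":75}]' |tail -2
python3 -m pendant '[{"linear":[-0.04,-0.018,0.003],"angular":[0,0,0],"claw":75},{"linear":[-0.04,-0.018,0.003],"angular":[0,0,0],"claw":75},{"linear":[0,0,0],"angular":[0,0,0],"claw":75},{"linear":[0,0,0],"angular":[0,0,0],"claw":75}]' |tail -2
python3 - <<'E'
from h import *
delta([.5752,-.1802,.106],down(38.5)); 
E
```

```text
contact_force: [0.9, 0.6, 0.4]
width: 0.0606
contact_force: [0.3, 0.2, 0.1]
width: 0.0602
t7.9 ee [ 0.5745 -0.1806  0.3008] w 0.0602 F [0.3 0.2 0.1] q7 1.10
 d tool mm [ -0.2   1.1 194.8] rot [-0.07 -0.03 -0.02]
```

```bash

python3 -m pendant '[{"linear":[0,0.001,0.035],"angular":[0,0,0],"claw":75},{"linear":[0,0,0.035],"angular":[0,0,0],"claw":75},{"linear":[0,0,0.03],"angular":[0,0,0],"claw":75},{"linear":[0,0,0.02],"angular":[0,0,0],"claw":75},{"linear":[0,0,0],"angular":[0,0,0],"claw":75}]' |tail -2
python3 - <<'E'
from bk import *
delta([.5752,-.1802,.106],down(38.5)); 
c=snap('side','side3'); grips(['side3'])
cv2.imwrite('pics/z3.png',cv2.resize(c['img'][150:260,310:480],None,fx=4,fy=4))
E
```

```text
contact_force: [-0.9, 0.5, 0.1]
width: 0.0603
t8.4 ee [ 0.5737 -0.1758  0.1785] w 0.0603 F [-0.9  0.5  0.1] q7 1.17
 d tool mm [-4.8 -1.3 72.4] rot [-0.2  -0.33  0.27]
side3 0.1275 57 c (575.3, -180.5) wh 41.1 16.1 jaw 37.5 z 0.14 rack 0.0064 0.1304
side3 0.0425 29 c (529.1, -231.1) wh 12.3 13.6 jaw 42.4 z 0.141 rack 0.0129 0.0615
side3 -0.0425 few 0
side3 -0.1275 23 c (375.9, -362.8) wh 9.2 13.5 jaw -14.5 z 0.1403 rack 0.008 -0.1406
```

View pics/z3.png

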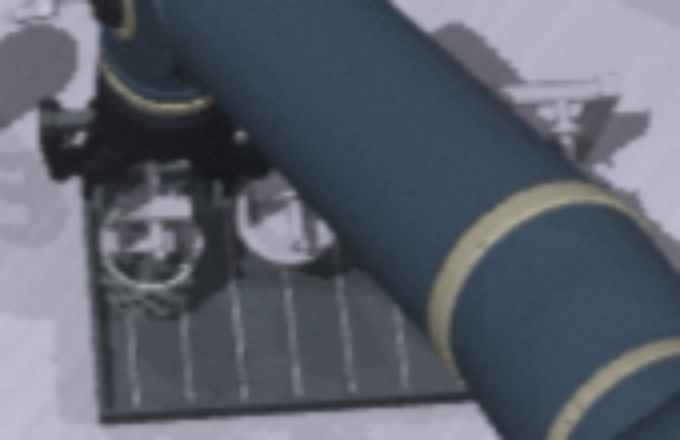

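```bash

python3 -m pendant '[{"linear":[0,0,0],"angular":[0,0,0],"claw":75},{"linear":[0,0,0.018],"angular":[0,0,0],"claw":75},{"linear":[0,0,0.012],"angular":[0,0,0],"claw":75},{"linear":[0,0,0.0],"angular":[0,0,0],"claw":75},{"linear":[0,0,0],"angular":[0,0,0],"claw":75}]' |tail -2
python3 - <<'E'
from bk import *
delta([.5752,-.1802,.106],down(38.0)); 
E
```

```text
contact_force: [-0.5, -0.3, -0.0]
width: 0.0603
t8.9 ee [ 0.5754 -0.1791  0.1522] w 0.0603 F [-0.5 -0.3 -0. ] q7 1.19
 d tool mm [-0.7 -0.8 46.2] rot [0.03 0.03 0.53]
```

```bash

python3 -m pendant '[{"linear":[-0.0005,-0.001,0.016],"angular":[0,0,0.4],"claw":75},{"linear":[0,0,0.015],"angular":[0,0,0],"claw":75},{"linear":[0,0,0.015],"angular":[0,0,0],"claw":75},{"linear":[0,0,0.0],"angular":[0,0,0],"claw":75},{"linear":[0,0,0],"angular":[0,0,0],"claw":75}]' |tail -2
python3 - <<'E'
from bk import *
delta([.5752,-.1802,.106],down(38.0)); 
E
```

```text
contact_force: [0.9, -0.4, 0.4]
width: 0.0606
t9.4 ee [ 0.5742 -0.1801  0.1048] w 0.0606 F [ 0.9 -0.4  0.4] q7 1.21
 d tool mm [-0.6  0.7 -1.2] rot [-0.06 -0.06  0.11]
```

```bash

python3 -m pendant '[{"linear":[0,0,0],"angular":[0,0,0],"claw":160},{"linear":[0,0,0],"angular":[0,0,0],"claw":255},{"linear":[0,0,0],"angular":[0,0,0],"claw":255},{"linear":[0,0,0.0],"angular":[0,0,0],"claw":255},{"linear":[0,0,0],"angular":[0,0,0],"claw":255}]' 60
python3 - <<'E'
from bk import *
R=down(38.0); d=np.array([-np.cos(RY),-np.sin(RY),0]);print('rack -x in tool',R.T@d)
E
```

```text
time: 9.95
ee_pos: [0.5752, -0.1804, 0.1062]
orientation: [[-0.617, 0.787, 0.002], [0.787, 0.617, -0.0], [-0.001, 0.001, -1.0]]
contact_force: [0.6, -0.0, 3.3]
width: 0.0411
rack -x in tool [ 0.99699286 -0.07749344  0.        ]
```

Lift 26 mm, then check.

```bash

python3 -m pendant '[{"linear":[0,0,-0.009],"angular":[0,0,0],"claw":255},{"linear":[0,0,-0.009],"angular":[0,0,0],"claw":255},{"linear":[0,0,-0.008],"angular":[0,0,0],"claw":255},{"linear":[0,0,0.0],"angular":[0,0,0],"claw":255},{"linear":[0,0,0],"angular":[0,0,0],"claw":255}]'
```

```text
time: 10.45
ee_pos: [0.5745, -0.18, 0.1318]
orientation: [[-0.617, 0.787, 0.0], [0.787, 0.617, 0.0], [0.0, 0.0, -1.0]]
contact_force: [-0.9, 0.6, -2.2]
width: 0.0412
```

```bash

python3 -m pendant '[{"linear":[0.02,-0.0015,0],"angular":[0,0,0],"claw":255},{"linear":[0.02,-0.0015,0],"angular":[0,0,0],"claw":255},{"linear":[0.02,-0.0015,0],"angular":[0,0,0],"claw":255},{"linear":[0.015,-0.001,0.0],"angular":[0,0,0],"claw":255},{"linear":[0,0,0],"angular":[0,0,0],"claw":255}]'
python3 -c "
from bk import *
c=snap('side','side4')
cv2.imwrite('pics/z4.png',cv2.resize(c['img'][150:260,310:480],None,fx=4,fy=4))"
```

```text
time: 10.95
ee_pos: [0.5225, -0.1226, 0.1311]
orientation: [[-0.619, 0.786, -0.002], [0.786, 0.619, 0.002], [0.003, -0.001, -1.0]]
contact_force: [0.1, 0.1, -2.3]
width: 0.0418
```

View pics/z4.png

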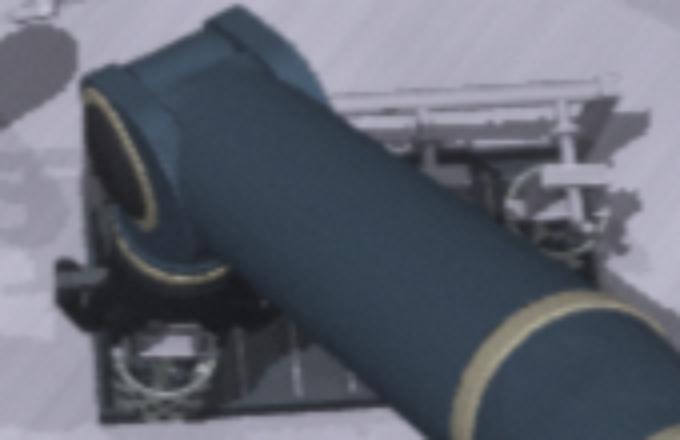

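```bash

python3 -m pendant '[{"linear":[0,0,-0.04],"angular":[0,0,-4],"claw":255},{"linear":[0,0,-0.045],"angular":[0,0,-4],"claw":255},{"linear":[0,0,-0.045],"angular":[0,0,-4.2],"claw":255},{"linear":[0,0,-0.045],"angular":[0,0,0],"claw":255},{"linear":[0,0,-0.03],"angular":[0,0,0],"claw":255}]'|tail -2
python3 -m pendant '[{"linear":[0,0,0],"angular":[0,0,0],"claw":255}]'|tail -2
python3 - <<'E'
from bk import *
delta(store([[-.088,-.088,.335]])[0],down(SJ)); 
E
```

```text
contact_force: [0.8, -1.1, -2.4]
width: 0.0413
contact_force: [0.6, 0.2, -1.8]
width: 0.0412
t11.6 ee [ 0.5268 -0.1266  0.3418] w 0.0412 F [ 0.6  0.2 -1.8] q7 1.15
 d tool mm [ 92.  265.2   7.5] rot [ 0.34  0.53 -0.03]
```

```bash

python3 -m pendant '[{"linear":[0.013,0.038,0],"angular":[0,0,0],"claw":255},{"linear":[0.013,0.038,0],"angular":[0,0,0],"claw":255},{"linear":[0.013,0.038,0],"angular":[0,0,0],"claw":255},{"linear":[0.013,0.038,0],"angular":[0,0,0],"claw":255},{"linear":[0.013,0.038,0],"angular":[0,0,0],"claw":255}]'|tail -2
python3 -m pendant '[{"linear":[0.013,0.038,0],"angular":[0,0,0],"claw":255},{"linear":[0.013,0.038,0],"angular":[0,0,0],"claw":255},{"linear":[0,0,0],"angular":[0,0,0],"claw":255},{"linear":[0,0,0],"angular":[0,0,0],"claw":255}]'|tail -2
python3 - <<'E'
from bk import *
delta(store([[-.088,-.088,.092]])[0],down(SJ)); 
c=snap('side','side5');snap('top','top5')
E
```

```text
contact_force: [0.7, -1.4, -2.3]
width: 0.0413
contact_force: [-0.1, -0.0, -1.5]
width: 0.0411
t12.5 ee [0.6239 0.139  0.3344] w 0.0411 F [-0.1 -0.  -1.5] q7 0.74
 d tool mm [-3.600e+00 -2.000e-01  2.424e+02] rot [-0.18 -0.04  0.16]
```

View pics/side5.png

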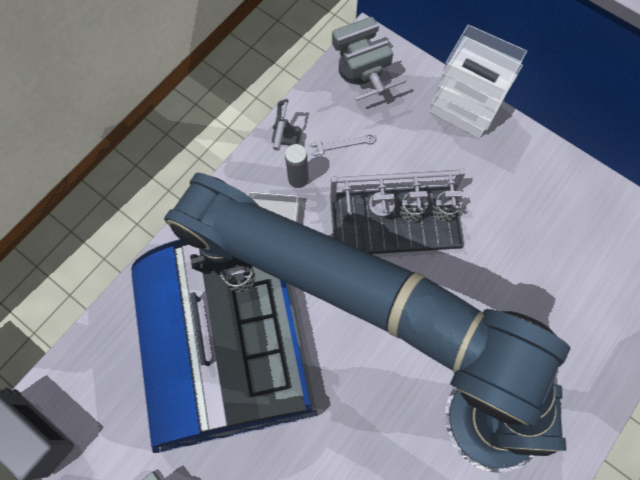

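View pics/top5.png

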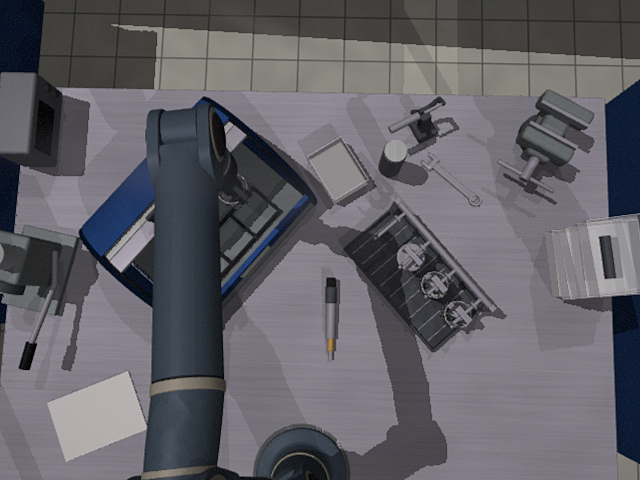

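```bash
python3 - <<'E'
from h import *
s=state();R=s['orientation'];o=s['ee_pos']
for fn in('top5','side5'):
    c=load(fn);P=cloud(c);l=(P-o)@R   # tool frame
    h=-l[...,2]
    m=(c['depth']>0)&(np.abs(l[...,0])<.25)&(np.abs(l[...,1])<.25)&(h>0.03)
    # top view grid: tool x,y store frame: tool y = store x
    q=l[m];hh=h[m]
    print(fn)
    for ylo in np.arange(-.2,.2,.02):
        row=[]
        for xlo in np.arange(-.12,.2,.02):
            k=(q[:,1]>=ylo)&(q[:,1]<ylo+.02)&(q[:,0]>=xlo)&(q[:,0]<xlo+.02)
            row.append('%3d-%3d'%(hh[k].min()*1000,hh[k].max()*1000) if k.sum()>2 else '   .   ')
        print('y%+.2f'%ylo,' '.join(row))
E
```

```text
top5
y-0.20    .       .       .       .       .       .       .       .       .       .       .    352-377 349-396 387-406 403-414 403-416
y-0.18    .       .       .       .       .       .       .       .       .       .    338-365 342-387 378-398 392-405 396-408 385-407
y-0.16    .       .       .       .       .       .       .       .       .    334-357 339-379 368-390 386-397 388-400 376-401 378-396
y-0.14    .       .       .       .       .       .       .       .    330-342 326-370 357-381 377-390 381-393 371-392 369-387    .   
y-0.12    .       .       .       .       .       .       .       .    317-359 346-372 368-380 373-385 366-385 361-382    .       .   
y-0.10    .       .       .       .       .       .       .    297-351 312-363 359-373 365-376 359-378 351-374    .       .       .   
y-0.08    .       .       .       .       .     84- 95  85-344 320-354 350-364 357-368 352-369 348-367    .       .       .       .   
y-0.06    .       .       .       .    281-319  80-347  42-346 341-356 350-362 348-362 335-360 344-347    .       .       .       .   
y-0.04    .    
[... 3607 characters left out ...]
.       .       .       .   
y+0.10    .       .       .       .       .       .       .       .       .       .       .       .       .       .       .       .   
y+0.12    .       .       .       .       .       .       .       .       .       .       .       .       .       .       .       .   
y+0.14    .       .       .       .       .       .       .       .       .       .       .       .       .       .       .       .   
y+0.16    .       .       .       .       .       .       .       .       .       .       .       .       .       .       .       .   
y+0.18    .       .       .       .       .       .       .       .       .       .       .       .       .       .       .       .
```

```bash
python3 - <<'E'
from h import *
s=state();R=s['orientation'];o=s['ee_pos']
for fn in('top5','side5'):
    c=load(fn);P=cloud(c);l=(P-o)@R
    h=-l[...,2]
    m=(c['depth']>0)&(np.abs(l[...,0])<.03)&(np.abs(l[...,1])<.12)&(h>0.03)&(h<.13)
    q=l[m];print(fn,q[:,1].min(),q[:,1].max(),len(q))
    ly=(P-ST)@np.array([-np.sin(SY),np.cos(SY),0]);lx=(P-ST)@np.array([np.cos(SY),np.sin(SY),0])
    for y0 in(-.02,.05,.1,.15):
        m=(c['depth']>0)&(abs(ly-y0)<.015)&(P[...,2]>.19)&(P[...,2]<.24)&(abs(lx)<.1); print(y0,'slat edge x',np.percentile(lx[m],[0,2,5]) if m.sum()>5 else None)
E
```

```text
top5 -0.06641703617517437 -0.01781638448547272 416
-0.02 slat edge x None
0.05 slat edge x [0.03785863 0.04010653 0.04360886]
0.1 slat edge x [-0.0079554  -0.00609249 -0.00312631]
0.15 slat edge x [-0.00818996 -0.00730146 -0.00540897]
side5 -0.03126401571217435 0.06792018953984247 389
-0.02 slat edge x [-0.00894576 -0.00717722 -0.00490925]
0.05 slat edge x [-0.00842741 -0.00768087 -0.00486818]
0.1 slat edge x [-0.00844259 -0.00748894 -0.00451541]
0.15 slat edge x [-0.00893754 -0.00743076 -0.00493386]
```

```bash
python3 - <<'E'
from h import *
c=load('side2');s=5;x0,y0=200,240
im=cv2.resize(c['img'][y0:y0+170,x0:x0+130],None,fx=3.5,fy=3.5,interpolation=cv2.INTER_CUBIC);s=3.5
im=cv2.convertScaleAbs(im,alpha=1.6)
for y in(-.088,0,.088):
    P=store([[-.088+a,y+b,.025] for a,b in((-.04,-.04),(.04,-.04),(.04,.04),(-.04,.04),(-.04,-.04))]); q=(proj(c,P)-[x0-.5,y0-.5])*s
    cv2.polylines(im,[q.astype(np.int32)],False,(0,0,255),1)
cv2.imwrite('pics/zp.png',im)
E
```

```text
(no output)
```

View pics/zp.png

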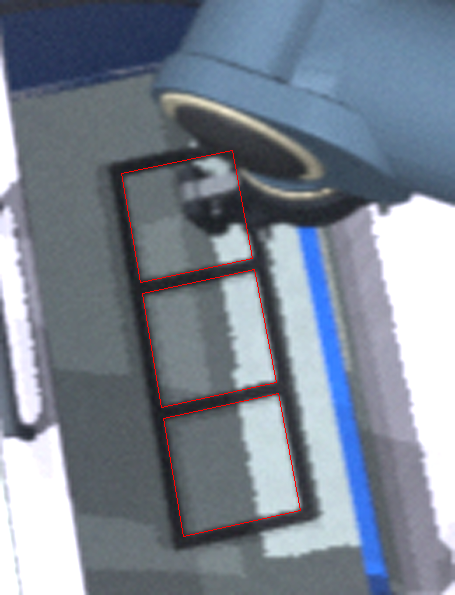

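```bash

python3 -m pendant '[{"linear":[-0.003,-0.003,0.04],"angular":[0,0,0],"claw":255},{"linear":[0,0,0.045],"angular":[0,0,0],"claw":255},{"linear":[0,0,0.04],"angular":[0,0,0],"claw":255},{"linear":[0,0,0.04],"angular":[0,0,0],"claw":255},{"linear":[0,0,0],"angular":[0,0,0],"claw":255}]'|tail -2
python3 -m pendant '[{"linear":[0,0,0],"angular":[0,0,0],"claw":255},{"linear":[0,0,0],"angular":[0,0,0],"claw":255}]'|tail -2
python3 - <<'E'
from bk import *
delta(store([[-.091,-.088,.092]])[0],down(SJ)); 
E
```

```text
contact_force: [-1.1, 0.0, -1.9]
width: 0.0412
contact_force: [0.5, -0.1, -2.0]
width: 0.0415
t13.3 ee [0.6261 0.1335 0.1745] w 0.0415 F [ 0.5 -0.1 -2. ] q7 0.80
 d tool mm [ 2.1 -1.5 82.5] rot [ 0.23  0.17 -0.  ]
```

```bash

python3 -m pendant '[{"linear":[0.002,-0.001,0.025],"angular":[0,0,0],"claw":255},{"linear":[0,0,0.025],"angular":[0,0,0],"claw":255},{"linear":[0,0,0.02],"angular":[0,0,0],"claw":255},{"linear":[0,0,0],"angular":[0,0,0],"claw":255},{"linear":[0,0,0],"angular":[0,0,0],"claw":255}]'|tail -2
python3 - <<'E'
from bk import *
delta(store([[-.091,-.088,.092]])[0],down(SJ)); 
E
```

```text
contact_force: [0.3, -0.2, -1.4]
width: 0.0416
t13.8 ee [0.6235 0.1347 0.1038] w 0.0416 F [ 0.3 -0.2 -1.4] q7 0.83
 d tool mm [-0.9 -0.5 11.8] rot [0.17 0.12 0.05]
```

```bash

python3 -m pendant '[{"linear":[0,0,0.006],"angular":[0,0,0],"claw":255},{"linear":[0,0,0.005],"angular":[0,0,0],"claw":255},{"linear":[0,0,0],"angular":[0,0,0],"claw":255},{"linear":[0,0,0],"angular":[0,0,0],"claw":255}]'
```

```text
time: 14.2
ee_pos: [0.6236, 0.1348, 0.0924]
orientation: [[-0.77, 0.639, 0.004], [0.639, 0.77, 0.001], [-0.002, 0.003, -1.0]]
contact_force: [0.1, -0.3, 6.5]
width: 0.0413
```

```bash

python3 -m pendant '[{"linear":[0,0,-0.001],"angular":[0,0,0],"claw":125},{"linear":[0,0,0],"angular":[0,0,0],"claw":95},{"linear":[0,0,0],"angular":[0,0,0],"claw":95},{"linear":[0,0,0],"angular":[0,0,0],"claw":95}]'
python3 -m pendant '[{"linear":[0,0,-0.02],"angular":[0,0,0],"claw":95},{"linear":[0,0,-0.04],"angular":[0,0,0],"claw":95},{"linear":[0,0,-0.045],"angular":[0,0,0],"claw":75},{"linear":[0,0,-0.045],"angular":[0,0,0],"claw":75},{"linear":[0,0,-0.045],"angular":[0,0,0],"claw":75}]'
python3 -m pendant '[{"linear":[0,0,-0.035],"angular":[0,0,4],"claw":75},{"linear":[-0.02,-0.04,0],"angular":[0,0,5],"claw":75},{"linear":[-0.02,-0.04,0],"angular":[0,0,0],"claw":75},{"linear":[-0.02,-0.04,0],"angular":[0,0,0],"claw":75},{"linear":[-0.02,-0.04,0],"angular":[0,0,0],"claw":75}]'
python3 - <<'E'
from bk import *
c=snap('side','side6');snap('top','top6');grips(['side6','top6']);delta([.4545,-.3,.33],down(41))
E
```

```text
time: 14.6
ee_pos: [0.6218, 0.1346, 0.0914]
orientation: [[-0.77, 0.639, -0.0], [0.639, 0.77, -0.0], [0.0, -0.0, -1.0]]
contact_force: [0.3, 0.0, -0.6]
width: 0.0535
time: 15.1
ee_pos: [0.6216, 0.1344, 0.2882]
orientation: [[-0.769, 0.639, -0.0], [0.639, 0.769, -0.0], [0.0, -0.0, -1.0]]
contact_force: [0.8, 0.4, 0.2]
width: 0.0602
time: 15.6
ee_pos: [0.5573, -0.034, 0.3215]
orientation: [[-0.66, 0.751, -0.0], [0.751, 0.66, 0.0], [0.0, 0.0, -1.0]]
contact_force: [-0.3, -0.0, -0.6]
width: 0.0603
side6 0.1275 few 0
side6 0.0425 few 0
side6 -0.0425 14 c (456.5, -313.7) wh 8.8 40.7 jaw 1.4 z 0.1393 rack 0.017 -0.0551
side6 -0.1275 55 c (388.3, -354.0) wh 42.3 14.2 jaw 38.7 z 0.1396 rack 0.0086 -0.1238
top6 0.1275 few 0
top6 0.0425 77 c (516.3, -241.5) wh 49.3 12.2 jaw 41.6 z 0.1415 rack 0.0117 0.0457
top6 -0.0425 69 c (454.6, -299.8) wh 41.3 13.9 jaw 40.2 z 0.141 rack 0.0132 -0.039
top6 -0.1275 71 c (388.3, -353.1) wh 42.1 15.4 jaw 40.4 z 0.1413 rack 0.0073 -0.1236
t15.7 ee [ 0.5557 -0.0404  0.3223] w 0.0599 F [0.5 0.7 0.3] q7 0.84
 d tool mm [-131.1 -245.9   -7.2] rot [-0.07  0.08 -0.36]
```

View pics/side6.png

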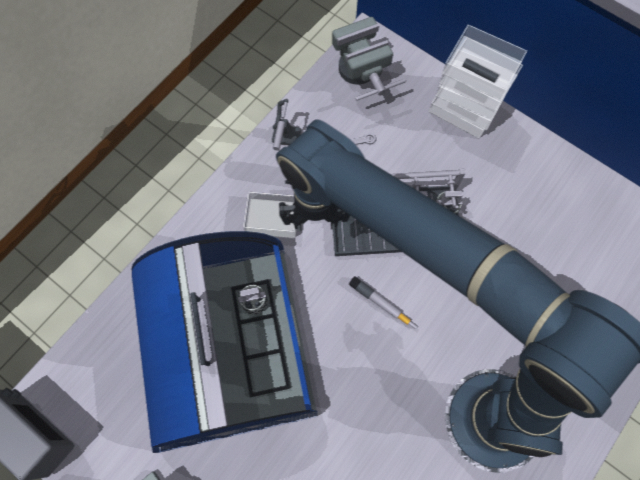

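```bash

python3 -m pendant '[{"linear":[-0.0218,-0.041,0],"angular":[0,0,0],"claw":75},{"linear":[-0.0218,-0.041,0],"angular":[0,0,0],"claw":75},{"linear":[-0.0218,-0.041,0],"angular":[0,0,0],"claw":75},{"linear":[-0.0218,-0.041,0],"angular":[0,0,0],"claw":75},{"linear":[-0.0218,-0.041,0],"angular":[0,0,0],"claw":75}]' |tail -2
python3 -m pendant '[{"linear":[-0.0218,-0.041,0],"angular":[0,0,0],"claw":75},{"linear":[0,0,0.04],"angular":[0,0,0],"claw":75},{"linear":[0,0,0.04],"angular":[0,0,0],"claw":75},{"linear":[0,0,0],"angular":[0,0,0],"claw":75},{"linear":[0,0,0],"angular":[0,0,0],"claw":75}]' |tail -2
python3 - <<'E'
from bk import *
delta([.4546,-.3,.106],down(41))
E
```

```text
contact_force: [0.2, -0.1, -0.2]
width: 0.0602
contact_force: [-0.4, -0.5, 0.8]
width: 0.0603
t16.7 ee [ 0.4602 -0.2929  0.2419] w 0.0603 F [-0.4 -0.5  0.8] q7 1.43
 d tool mm [ -1.7  -8.8 135.9] rot [-0.04 -0.03  0.34]
```

```bash

python3 -m pendant '[{"linear":[-0.0017,-0.0088,0.03],"angular":[0,0,0.3],"claw":75},{"linear":[0,0,0.035],"angular":[0,0,0],"claw":75},{"linear":[0,0,0.02],"angular":[0,0,0],"claw":75},{"linear":[0,0,0],"angular":[0,0,0],"claw":75},{"linear":[0,0,0],"angular":[0,0,0],"claw":75}]' |tail -2
python3 - <<'E'
from bk import *
delta([.4546,-.3,.106],down(41));snap('top','top7');snap('side','side7');grips(['side7','top7']);
c=load('top7');cv2.imwrite('pics/z7.png',cv2.resize(c['img'][180:360,330:530],None,fx=3,fy=3))
E
```

```text
contact_force: [0.5, 0.0, 0.6]
width: 0.0603
t17.2 ee [ 0.456  -0.3009  0.1586] w 0.0603 F [0.5 0.  0.6] q7 1.53
 d tool mm [ 1.7 -0.6 52.6] rot [0.07 0.18 0.06]
side7 0.1275 few 0
side7 0.0425 59 c (515.5, -242.1) wh 49.4 15.5 jaw 42.8 z 0.1409 rack 0.0126 0.0433
side7 -0.0425 49 c (454.6, -300.7) wh 41.9 13.9 jaw 41.8 z 0.1403 rack 0.0138 -0.042
side7 -0.1275 46 c (389.5, -353.2) wh 39.2 16.4 jaw 39.9 z 0.1412 rack 0.0074 -0.1205
top7 0.1275 few 0
top7 0.0425 77 c (516.5, -241.3) wh 49.0 12.1 jaw 42.2 z 0.1409 rack 0.0119 0.0456
top7 -0.0425 9 c (463.5, -284.8) wh 9.6 3.2 jaw 36.0 z 0.1397 rack 0.0086 -0.0231
top7 -0.1275 few 0
```

View pics/z7.png

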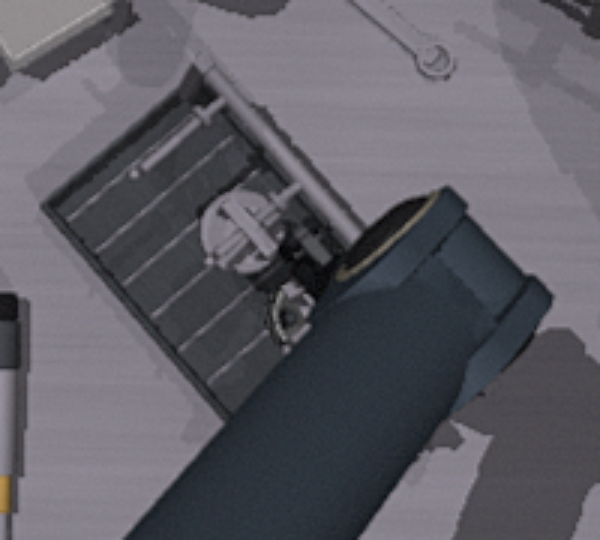

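```bash

python3 -m pendant '[{"linear":[0,-0.0005,0.02],"angular":[0,0,0],"claw":78},{"linear":[0,0,0.018],"angular":[0,0,0],"claw":78},{"linear":[0,0,0.014],"angular":[0,0,0],"claw":78},{"linear":[0,0,0.0],"angular":[0,0,0],"claw":78},{"linear":[0,0,0],"angular":[0,0,0],"claw":78}]' |tail -2
python3 - <<'E'
from bk import *
delta([.4546,-.3,.106],down(41.))
E
```

```text
contact_force: [0.6, -0.2, -0.5]
width: 0.0594
t17.8 ee [ 0.4545 -0.3009  0.1053] w 0.0594 F [ 0.6 -0.2 -0.5] q7 1.58
 d tool mm [ 0.6  0.6 -0.7] rot [0.02 0.06 0.01]
```

```bash

python3 -m pendant '[{"linear":[0,0,0],"angular":[0,0,0],"claw":160},{"linear":[0,0,0],"angular":[0,0,0],"claw":255},{"linear":[0,0,0],"angular":[0,0,0],"claw":255},{"linear":[0,0,0.0],"angular":[0,0,0],"claw":255},{"linear":[0,0,0],"angular":[0,0,0],"claw":255}]' 60
python3 -m pendant '[{"linear":[0,0,-0.009],"angular":[0,0,0],"claw":255},{"linear":[0,0,-0.009],"angular":[0,0,0],"claw":255},{"linear":[0,0,-0.008],"angular":[0,0,0],"claw":255},{"linear":[0,0,0.0],"angular":[0,0,0],"claw":255},{"linear":[0,0,0],"angular":[0,0,0],"claw":255}]'
```

```text
time: 18.3
ee_pos: [0.4547, -0.3012, 0.1057]
orientation: [[-0.656, 0.755, 0.002], [0.755, 0.656, -0.001], [-0.002, 0.001, -1.0]]
contact_force: [-0.5, -0.5, 7.2]
width: 0.0414
time: 18.8
ee_pos: [0.4541, -0.3003, 0.1308]
orientation: [[-0.656, 0.754, 0.0], [0.754, 0.656, 0.0], [-0.0, 0.0, -1.0]]
contact_force: [0.4, -0.3, -1.5]
width: 0.0414
```

```bash

python3 -m pendant '[{"linear":[0.018,-0.0005,0],"angular":[0,0,0],"claw":255},{"linear":[0.02,-0.0005,0],"angular":[0,0,0],"claw":255},{"linear":[0.02,-0.0005,0],"angular":[0,0,0],"claw":255},{"linear":[0.02,-0.0005,0.0],"angular":[0,0,0],"claw":255},{"linear":[0,0,0],"angular":[0,0,0],"claw":255}]'
python3 -c "
from bk import *
c=snap('side','side8')
cv2.imwrite('pics/z8.png',cv2.resize(c['img'][150:260,310:480],None,fx=4,fy=4))"
```

```text
time: 19.3
ee_pos: [0.399, -0.2406, 0.1297]
orientation: [[-0.657, 0.754, -0.003], [0.754, 0.657, 0.003], [0.004, -0.0, -1.0]]
contact_force: [-0.5, 0.0, -0.7]
width: 0.0413
```

View pics/z8.png

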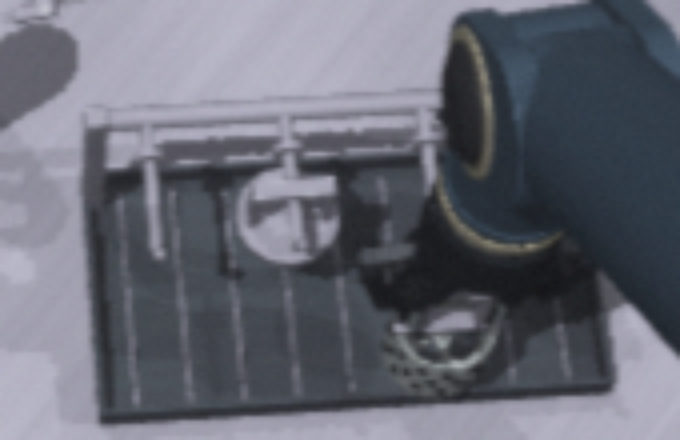

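```bash

python3 -m pendant '[{"linear":[0,0,-0.04],"angular":[0,0,-3],"claw":255},{"linear":[0,0,-0.045],"angular":[0,0,-3],"claw":255},{"linear":[0,0,-0.045],"angular":[0,0,-3.25],"claw":255},{"linear":[0,0,-0.045],"angular":[0,0,0],"claw":255},{"linear":[0,0,-0.03],"angular":[0,0,0],"claw":255}]'|tail -2
python3 -m pendant '[{"linear":[0,0,0],"angular":[0,0,0],"claw":255}]'|tail -2
python3 - <<'E'
from bk import *
delta(store([[-.091,0,.33]])[0],down(SJ)); 
E
```

```text
contact_force: [-0.1, -0.4, -2.4]
width: 0.0411
contact_force: [0.3, -0.0, -1.0]
width: 0.0413
t19.9 ee [ 0.404  -0.2451  0.3402] w 0.0413 F [ 0.3 -0.  -1. ] q7 1.37
 d tool mm [161.4 431.8  10.4] rot [ 0.23  0.56 -0.02]
```

```bash

for i in 1 2; do python3 -m pendant '[{"linear":[0.016,0.043,0],"angular":[0,0,0],"claw":255},{"linear":[0.016,0.043,0],"angular":[0,0,0],"claw":255},{"linear":[0.016,0.043,0],"angular":[0,0,0],"claw":255},{"linear":[0.016,0.043,0],"angular":[0,0,0],"claw":255},{"linear":[0.016,0.043,0],"angular":[0,0,0],"claw":255}]'|tail -2;done
python3 -m pendant '[{"linear":[0,0,0],"angular":[0,0,0],"claw":255},{"linear":[0,0,0],"angular":[0,0,0],"claw":255}]'|tail -2
python3 - <<'E'
from bk import *
delta(store([[-.091,0,.092]])[0],down(SJ)); 
c=snap('side','side9');cv2.imwrite('pics/z9.png',cv2.resize(c['img'][220:450,130:350],None,fx=2.5,fy=2.5))
E
```

```text
contact_force: [1.4, -0.9, -2.4]
width: 0.0412
contact_force: [-0.2, 0.2, -0.9]
width: 0.0418
contact_force: [-0.3, -1.4, -1.6]
width: 0.0414
t21.1 ee [0.5533 0.1909 0.3333] w 0.0414 F [-0.3 -1.4 -1.6] q7 0.56
 d tool mm [ -3.1   2.1 241.3] rot [-0.2  -0.05  0.14]
```

View pics/z9.png

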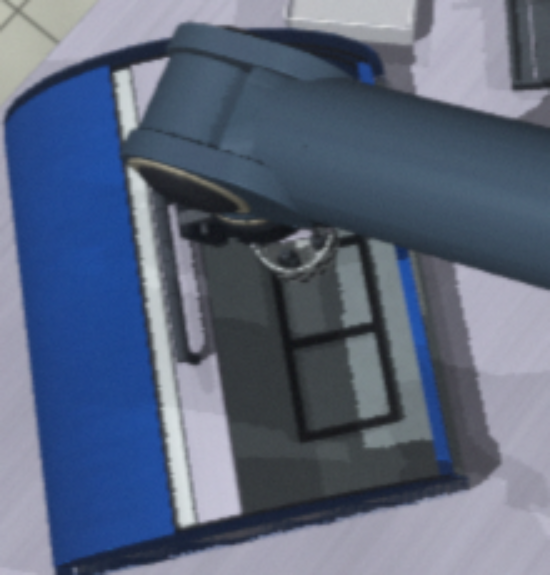

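```bash

python3 -m pendant '[{"linear":[-0.003,0.002,0.04],"angular":[0,0,0],"claw":255},{"linear":[0,0,0.045],"angular":[0,0,0],"claw":255},{"linear":[0,0,0.04],"angular":[0,0,0],"claw":255},{"linear":[0,0,0.04],"angular":[0,0,0],"claw":255},{"linear":[0,0,0],"angular":[0,0,0],"claw":255}]'|tail -2
python3 -m pendant '[{"linear":[0,0,0],"angular":[0,0,0],"claw":255},{"linear":[0,0,0],"angular":[0,0,0],"claw":255}]'|tail -2
python3 - <<'E'
from bk import *
delta(store([[-.091,0,.092]])[0],down(SJ)); 
E
```

```text
contact_force: [-0.7, -0.5, -1.7]
width: 0.0413
contact_force: [0.4, 0.1, -1.6]
width: 0.0414
t21.9 ee [0.5586 0.1893 0.1732] w 0.0414 F [ 0.4  0.1 -1.6] q7 0.61
 d tool mm [ 2.4 -1.3 81.2] rot [ 0.23  0.13 -0.06]
```

```bash

python3 -m pendant '[{"linear":[0.001,-0.001,0.025],"angular":[0,0,0],"claw":255},{"linear":[0,0,0.025],"angular":[0,0,0],"claw":255},{"linear":[0,0,0.02],"angular":[0,0,0],"claw":255},{"linear":[0,0,0],"angular":[0,0,0],"claw":255},{"linear":[0,0,0],"angular":[0,0,0],"claw":255}]'|tail -2
python3 - <<'E'
from bk import *
delta(store([[-.091,0,.092]])[0],down(SJ)); 
E
```

```text
contact_force: [-0.7, 0.5, -0.3]
width: 0.0412
t22.4 ee [0.5568 0.1898 0.1026] w 0.0412 F [-0.7  0.5 -0.3] q7 0.64
 d tool mm [ 0.5 -0.2 10.6] rot [0.17 0.08 0.  ]
```

```bash

python3 -m pendant '[{"linear":[0,0,0.006],"angular":[0,0,0],"claw":255},{"linear":[0,0,0.004],"angular":[0,0,0],"claw":255},{"linear":[0,0,0],"angular":[0,0,0],"claw":255},{"linear":[0,0,0],"angular":[0,0,0],"claw":255}]'
```

```text
time: 22.8
ee_pos: [0.5566, 0.1899, 0.0919]
orientation: [[-0.769, 0.639, 0.003], [0.639, 0.769, 0.001], [-0.001, 0.003, -1.0]]
contact_force: [-0.5, -0.4, 5.2]
width: 0.0416
```

```bash

python3 -m pendant '[{"linear":[0,0,-0.001],"angular":[0,0,0],"claw":125},{"linear":[0,0,0],"angular":[0,0,0],"claw":95},{"linear":[0,0,0],"angular":[0,0,0],"claw":95},{"linear":[0,0,0],"angular":[0,0,0],"claw":95}]'
python3 -m pendant '[{"linear":[0,0,-0.02],"angular":[0,0,0],"claw":95},{"linear":[0,0,-0.04],"angular":[0,0,0],"claw":95},{"linear":[0,0,-0.045],"angular":[0,0,0],"claw":75},{"linear":[0,0,-0.045],"angular":[0,0,0],"claw":75},{"linear":[0,0,-0.045],"angular":[0,0,0],"claw":75}]'|tail -2
python3 -m pendant '[{"linear":[0,0,-0.035],"angular":[0,0,4],"claw":75},{"linear":[-0.02,-0.04,0],"angular":[0,0,5],"claw":75},{"linear":[-0.02,-0.04,0],"angular":[0,0,0],"claw":75},{"linear":[-0.02,-0.04,0],"angular":[0,0,0],"claw":75},{"linear":[-0.02,-0.04,0],"angular":[0,0,0],"claw":75}]'
python3 - <<'E'
from bk import *
c=snap('side','side10');snap('top','top10');grips(['side10','top10']);delta([.3883,-.3533,.33],down(41))
E
```

```text
time: 23.2
ee_pos: [0.5551, 0.1894, 0.0913]
orientation: [[-0.769, 0.639, -0.001], [0.639, 0.769, -0.0], [0.0, -0.001, -1.0]]
contact_force: [0.4, 0.2, 0.4]
width: 0.0534
contact_force: [1.3, 0.9, -0.1]
width: 0.0601
time: 24.2
ee_pos: [0.4905, 0.0209, 0.3215]
orientation: [[-0.66, 0.752, -0.0], [0.752, 0.66, 0.0], [0.0, 0.0, -1.0]]
contact_force: [1.1, -0.1, 0.5]
width: 0.0604
side10 0.1275 few 0
side10 0.0425 36 c (512.1, -245.4) wh 40.6 14.1 jaw 34.9 z 0.1405 rack 0.0138 0.0324
side10 -0.0425 few 0
side10 -0.1275 55 c (388.4, -353.7) wh 42.4 15.2 jaw 40.3 z 0.1404 rack 0.0087 -0.1238
top10 0.1275 few 0
top10 0.0425 79 c (516.5, -241.5) wh 49.4 12.4 jaw 42.4 z 0.1406 rack 0.012 0.0459
top10 -0.0425 few 0
top10 -0.1275 72 c (388.2, -353.1) wh 41.9 14.3 jaw 40.9 z 0.1409 rack 0.0077 -0.1245
t24.3 ee [0.4894 0.0157 0.322 ] w 0.0603 F [ 0.2 -0.8 -0.4] q7 0.64
 d tool mm [-214.  -317.2   -7.7] rot [-0.05  0.01 -0.33]
```

View pics/side10.png

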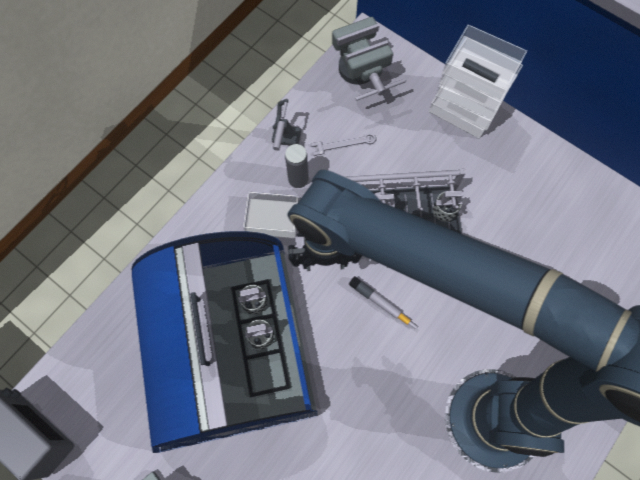

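```bash

python3 -m pendant '[{"linear":[-0.0238,-0.0352,0],"angular":[0,0,0],"claw":75},{"linear":[-0.0238,-0.0352,0],"angular":[0,0,0],"claw":75},{"linear":[-0.0238,-0.0352,0],"angular":[0,0,0],"claw":75},{"linear":[-0.0238,-0.0352,0],"angular":[0,0,0],"claw":75},{"linear":[-0.0238,-0.0352,0],"angular":[0,0,0],"claw":75}]' |tail -2
python3 -m pendant '[{"linear":[-0.0238,-0.0352,0],"angular":[0,0,0],"claw":75},{"linear":[-0.0238,-0.0352,0],"angular":[0,0,0],"claw":75},{"linear":[-0.0238,-0.0352,0],"angular":[0,0,0],"claw":75},{"linear":[-0.0238,-0.0352,0],"angular":[0,0,0],"claw":75},{"linear":[0,0,0.03],"angular":[0,0,0],"claw":75}]' |tail -2
python3 -m pendant '[{"linear":[0,0,0.04],"angular":[0,0,0],"claw":75},{"linear":[0,0,0],"angular":[0,0,0],"claw":75},{"linear":[0,0,0],"angular":[0,0,0],"claw":75}]' |tail -2
python3 - <<'E'
from bk import *
delta([.3883,-.3533,.106],down(41))
snap('side','side11');grips(['side11'])
E
```

```text
contact_force: [0.4, -0.4, 0.5]
width: 0.0604
contact_force: [0.4, 0.3, -0.7]
width: 0.0602
contact_force: [0.3, -0.2, 0.5]
width: 0.0601
t25.6 ee [ 0.3949 -0.3472  0.2517] w 0.0601 F [ 0.3 -0.2  0.5] q7 1.58
 d tool mm [ -0.4  -8.9 145.8] rot [-0.04 -0.06  0.28]
side11 0.1275 few 0
side11 0.0425 57 c (515.8, -243.6) wh 48.8 13.2 jaw 42.4 z 0.1403 rack 0.0133 0.044
side11 -0.0425 few 0
side11 -0.1275 53 c (387.9, -353.3) wh 41.4 14.9 jaw 39.3 z 0.1397 rack 0.0087 -0.1246
```

```bash

python3 -m pendant '[{"linear":[-0.0004,-0.009,0.035],"angular":[0,0,0.7],"claw":75},{"linear":[0,0,0.035],"angular":[0,0,0],"claw":75},{"linear":[0,0,0.025],"angular":[0,0,0],"claw":75},{"linear":[0,0,0],"angular":[0,0,0],"claw":75},{"linear":[0,0,0],"angular":[0,0,0],"claw":75}]' |tail -2
python3 - <<'E'
from bk import *
delta([.3883,-.3533,.106],down(40.6));snap('side','side12');grips(['side12'])
E
```

```text
contact_force: [0.7, 0.2, -0.4]
width: 0.0605
t26.1 ee [ 0.3894 -0.3545  0.1584] w 0.0605 F [ 0.7  0.2 -0.4] q7 1.70
 d tool mm [ 1.8 -0.1 52.4] rot [0.04 0.16 0.  ]
side12 0.1275 few 0
side12 0.0425 60 c (516.1, -243.5) wh 48.5 14.0 jaw 42.3 z 0.1404 rack 0.0131 0.0432
side12 -0.0425 few 0
side12 -0.1275 61 c (387.8, -353.4) wh 43.3 15.2 jaw 41.3 z 0.1396 rack 0.0078 -0.1231
```

```bash

python3 -m pendant '[{"linear":[0,-0.0005,0.02],"angular":[0,0,0],"claw":75},{"linear":[0,0,0.018],"angular":[0,0,0],"claw":75},{"linear":[0,0,0.014],"angular":[0,0,0],"claw":75},{"linear":[0,0,0.0],"angular":[0,0,0],"claw":75},{"linear":[0,0,0],"angular":[0,0,0],"claw":75}]' |tail -2
python3 - <<'E'
from bk import *
delta([.388,-.3534,.106],down(40.6))
E
```

```text
contact_force: [-0.9, -0.6, -0.6]
width: 0.0602
t26.7 ee [ 0.3884 -0.3546  0.1055] w 0.0602 F [-0.9 -0.6 -0.6] q7 1.77
 d tool mm [ 1.1  0.5 -0.5] rot [ 0.02  0.09 -0.03]
```

```bash

python3 -m pendant '[{"linear":[0,0,0],"angular":[0,0,0],"claw":160},{"linear":[0,0,0],"angular":[0,0,0],"claw":255},{"linear":[0,0,0],"angular":[0,0,0],"claw":255},{"linear":[0,0,0.0],"angular":[0,0,0],"claw":255},{"linear":[0,0,0],"angular":[0,0,0],"claw":255}]' 60
python3 -m pendant '[{"linear":[0,0,-0.009],"angular":[0,0,0],"claw":255},{"linear":[0,0,-0.009],"angular":[0,0,0],"claw":255},{"linear":[0,0,-0.008],"angular":[0,0,0],"claw":255},{"linear":[0,0,0.0],"angular":[0,0,0],"claw":255},{"linear":[0,0,0],"angular":[0,0,0],"claw":255}]'
```

```text
time: 27.2
ee_pos: [0.3885, -0.3546, 0.1057]
orientation: [[-0.65, 0.76, 0.002], [0.76, 0.65, -0.001], [-0.002, 0.001, -1.0]]
contact_force: [0.5, 1.7, 6.6]
width: 0.041
time: 27.7
ee_pos: [0.3879, -0.3538, 0.1307]
orientation: [[-0.65, 0.76, 0.0], [0.76, 0.65, 0.0], [-0.0, 0.0, -1.0]]
contact_force: [-0.4, 0.2, -1.6]
width: 0.0413
```

```bash

python3 -m pendant '[{"linear":[0.018,-0.0006,0],"angular":[0,0,0],"claw":255},{"linear":[0.018,-0.0006,0],"angular":[0,0,0],"claw":255},{"linear":[0.018,-0.0006,0],"angular":[0,0,0],"claw":255},{"linear":[0.016,-0.0005,0.0],"angular":[0,0,0],"claw":255},{"linear":[0,0,0],"angular":[0,0,0],"claw":255}]'
python3 -c "
from bk import *
c=snap('side','side13')
cv2.imwrite('pics/z13.png',cv2.resize(c['img'][150:260,310:480],None,fx=4,fy=4))"
```

```text
time: 28.2
ee_pos: [0.3387, -0.3004, 0.1299]
orientation: [[-0.65, 0.76, -0.002], [0.76, 0.65, 0.003], [0.004, 0.001, -1.0]]
contact_force: [0.5, 0.0, -1.9]
width: 0.0416
```

View pics/z13.png

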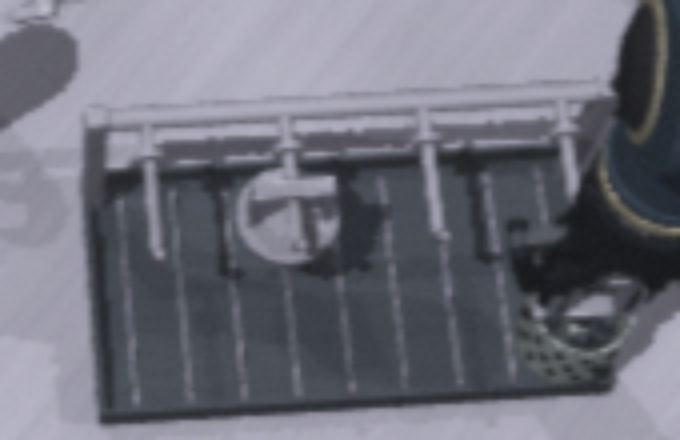

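```bash

python3 -m pendant '[{"linear":[0,0,-0.04],"angular":[0,0,-3],"claw":255},{"linear":[0,0,-0.045],"angular":[0,0,-3.3],"claw":255},{"linear":[0,0,-0.045],"angular":[0,0,-3.3],"claw":255},{"linear":[0,0,-0.045],"angular":[0,0,0],"claw":255},{"linear":[0,0,-0.03],"angular":[0,0,0],"claw":255}]'|tail -2
python3 -m pendant '[{"linear":[0,0,0],"angular":[0,0,0],"claw":255}]'|tail -2
python3 - <<'E'
from bk import *
delta(store([[-.091,.088,.33]])[0],down(SJ)); 
E
```

```text
contact_force: [0.8, 0.5, -1.3]
width: 0.0412
contact_force: [-0.6, 0.5, -1.8]
width: 0.0411
t28.9 ee [ 0.3431 -0.3047  0.3402] w 0.0411 F [-0.6  0.5 -1.8] q7 1.52
 d tool mm [241.4 516.3   9.2] rot [ 0.16  0.59 -0.09]
```

```bash

python3 -m pendant '[{"linear":[0.012,0.046,0],"angular":[0,0,0],"claw":255},{"linear":[0.012,0.046,0],"angular":[0,0,0],"claw":255},{"linear":[0.012,0.046,0],"angular":[0,0,0],"claw":255},{"linear":[0.012,0.046,0],"angular":[0,0,0],"claw":255},{"linear":[0.012,0.046,0],"angular":[0,0,0],"claw":255}]'|tail -2
python3 -m pendant '[{"linear":[0.012,0.04,0],"angular":[0,0,0],"claw":255},{"linear":[0.025,0.035,0],"angular":[0,0,0],"claw":255},{"linear":[0.025,0.035,0],"angular":[0,0,0],"claw":255},{"linear":[0.025,0.035,0],"angular":[0,0,0],"claw":255},{"linear":[0.025,0.035,0],"angular":[0,0,0],"claw":255}]'|tail -2
python3 -m pendant '[{"linear":[0,0,0],"angular":[0,0,0],"claw":255},{"linear":[0,0,0],"angular":[0,0,0],"claw":255}]'|tail -2
python3 - <<'E'
from bk import *
delta(store([[-.091,.088,.33]])[0],down(SJ)); 
E
```

```text
contact_force: [1.2, -1.5, -1.5]
width: 0.0413
contact_force: [0.6, 0.1, -1.3]
width: 0.0412
contact_force: [-0.0, -1.3, -1.6]
width: 0.0415
t30.1 ee [0.4711 0.1234 0.3341] w 0.0415 F [-0.  -1.3 -1.6] q7 0.56
 d tool mm [ 65.1 105.8   3.8] rot [-0.16 -0.04  0.04]
```

```bash

python3 -m pendant '[{"linear":[0.021,0.035,0],"angular":[0,0,0],"claw":255},{"linear":[0.021,0.035,0],"angular":[0,0,0],"claw":255},{"linear":[0.02,0.035,0],"angular":[0,0,0],"claw":255},{"linear":[0,0,0],"angular":[0,0,0],"claw":255},{"linear":[0,0,0],"angular":[0,0,0],"claw":255}]'|tail -2
python3 - <<'E'
from bk import *
delta(store([[-.091,.088,.092]])[0],down(SJ)); 
c=snap('side','side14');cv2.imwrite('pics/z14.png',cv2.resize(c['img'][220:450,130:350],None,fx=2.5,fy=2.5))
E
```

```text
contact_force: [0.9, -0.5, -2.0]
width: 0.0413
t30.6 ee [0.4912 0.242  0.3344] w 0.0413 F [ 0.9 -0.5 -2. ] q7 0.38
 d tool mm [  4.8   2.2 242.4] rot [-0.14  0.01 -0.13]
```

View pics/z14.png

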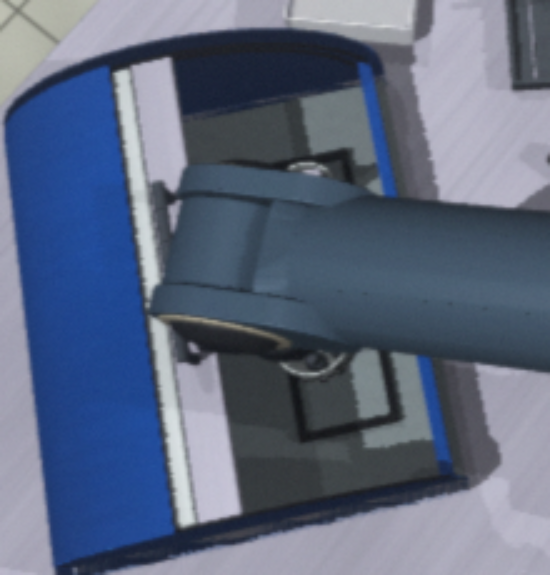

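```bash

python3 -m pendant '[{"linear":[0.004,0.002,0.04],"angular":[0,0,0],"claw":255},{"linear":[0,0,0.045],"angular":[0,0,0],"claw":255},{"linear":[0,0,0.04],"angular":[0,0,0],"claw":255},{"linear":[0,0,0.04],"angular":[0,0,0],"claw":255},{"linear":[0,0,0],"angular":[0,0,0],"claw":255}]'|tail -2
python3 -m pendant '[{"linear":[0,0,0],"angular":[0,0,0],"claw":255},{"linear":[0,0,0],"angular":[0,0,0],"claw":255}]'|tail -2
python3 - <<'E'
from bk import *
delta(store([[-.091,.088,.092]])[0],down(SJ)); 
E
```

```text
contact_force: [-0.2, -0.3, -1.9]
width: 0.0413
contact_force: [0.1, 1.3, -1.3]
width: 0.0412
t31.3 ee [0.4909 0.2471 0.1732] w 0.0412 F [ 0.1  1.3 -1.3] q7 0.41
 d tool mm [ 1.3 -2.4 81.2] rot [ 0.25  0.09 -0.18]
```

```bash

python3 -m pendant '[{"linear":[0.001,-0.002,0.025],"angular":[0,0,0],"claw":255},{"linear":[0,0,0.025],"angular":[0,0,0],"claw":255},{"linear":[0,0,0.02],"angular":[0,0,0],"claw":255},{"linear":[0,0,0],"angular":[0,0,0],"claw":255},{"linear":[0,0,0],"angular":[0,0,0],"claw":255}]'|tail -2
python3 - <<'E'
from bk import *
delta(store([[-.091,.088,.092]])[0],down(SJ)); 
E
```

```text
contact_force: [0.6, -0.3, -2.1]
width: 0.0409
t31.8 ee [0.4883 0.2468 0.1025] w 0.0409 F [ 0.6 -0.3 -2.1] q7 0.44
 d tool mm [-0.6 -0.1 10.5] rot [ 0.18  0.06 -0.1 ]
```

```bash

python3 -m pendant '[{"linear":[0,0,0.006],"angular":[0,0,0],"claw":255},{"linear":[0,0,0.004],"angular":[0,0,0],"claw":255},{"linear":[0,0,0],"angular":[0,0,0],"claw":255},{"linear":[0,0,0],"angular":[0,0,0],"claw":255}]'
```

```text
time: 32.2
ee_pos: [0.4878, 0.2469, 0.092]
orientation: [[-0.768, 0.641, 0.002], [0.641, 0.768, 0.002], [-0.001, 0.003, -1.0]]
contact_force: [-0.4, -0.8, 5.8]
width: 0.0411
```

```bash

python3 -m pendant '[{"linear":[0,0,-0.001],"angular":[0,0,0],"claw":125},{"linear":[0,0,0],"angular":[0,0,0],"claw":95},{"linear":[0,0,0],"angular":[0,0,0],"claw":95},{"linear":[0,0,0],"angular":[0,0,0],"claw":95}]'
python3 -m pendant '[{"linear":[0,0,-0.02],"angular":[0,0,0],"claw":95},{"linear":[0,0,-0.04],"angular":[0,0,0],"claw":95},{"linear":[0,0,-0.045],"angular":[0,0,0],"claw":95},{"linear":[0,0,-0.045],"angular":[0,0,0],"claw":165},{"linear":[0,0,-0.045],"angular":[0,0,0],"claw":165}]'|tail -2
python3 -m pendant '[{"linear":[0,-0.04,-0.045],"angular":[0,0,0],"claw":165},{"linear":[0,-0.05,0],"angular":[0,0,0],"claw":165},{"linear":[0,-0.05,0],"angular":[0,0,0],"claw":165},{"linear":[-0.05,0,0],"angular":[0,0,0],"claw":165},{"linear":[-0.05,0,0],"angular":[0,0,0],"claw":165}]'|tail -4
python3 - <<'E'
from bk import *
c=snap('side','side15');snap('top','top15')
cv2.imwrite('pics/z15.png',cv2.resize(c['img'][220:450,130:350],None,fx=2.5,fy=2.5))
E
```

```text
time: 32.6
ee_pos: [0.4868, 0.2462, 0.0915]
orientation: [[-0.768, 0.641, -0.0], [0.641, 0.768, -0.0], [0.0, -0.0, -1.0]]
contact_force: [0.7, -0.6, -0.5]
width: 0.0536
contact_force: [1.1, 1.3, -0.3]
width: 0.0304
ee_pos: [0.4768, 0.0786, 0.3246]
orientation: [[-0.769, 0.639, 0.001], [0.639, 0.769, 0.003], [0.001, 0.003, -1.0]]
contact_force: [1.7, 0.7, 0.6]
width: 0.0302
```

View pics/z15.png

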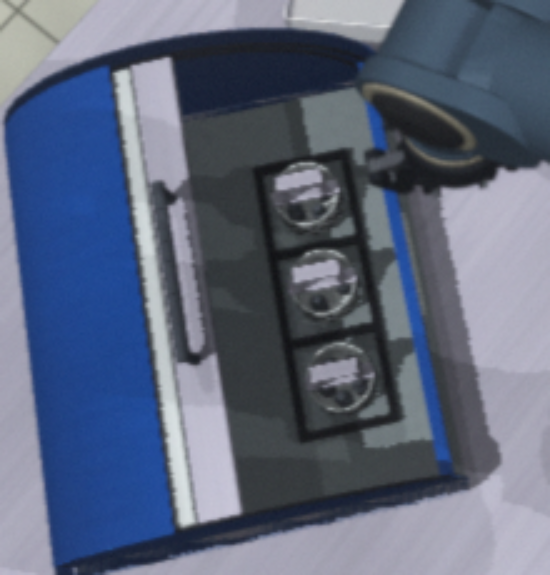

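View pics/top15.png

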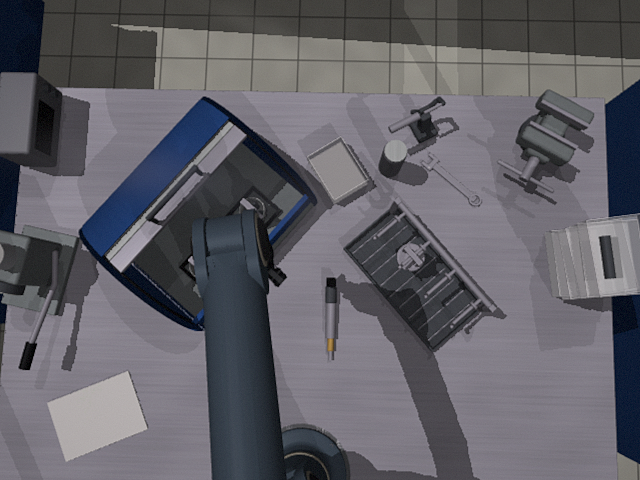

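```bash
python3 - <<'E'
from bk import *
delta(store([bar(1.22)])[0]+[0,0,.065],down(SJ)); 
for fn in('side15',):
    c=load(fn);P=cloud(c); l=(P-ST); cs,sn=np.cos(SY),np.sin(SY)
    lx=l[...,0]*cs+l[...,1]*sn; ly=-l[...,0]*sn+l[...,1]*cs
    m=(abs(ly)<.06)&(P[...,2]>.25)&(P[...,2]<.275)&(abs(lx)<.06); print(np.median(lx[m]),np.median(P[m][:,2]))
E
```

```text
t33.7 ee [0.4814 0.0744 0.3245] w 0.0303 F [-1.   0.5  0.7] q7 0.66
 d tool mm [ 19.1 242.7   3. ] rot [ 0.03  0.21 -0.64]
0.011852686908376249 0.2613018976000189
```

```bash

python3 -m pendant '[{"linear":[0.004,0.0485,0],"angular":[0,0,-0.6],"claw":165},{"linear":[0.004,0.0485,0],"angular":[0,0,0],"claw":165},{"linear":[0.004,0.0485,0],"angular":[0,0,0],"claw":165},{"linear":[0.004,0.0485,0],"angular":[0,0,0],"claw":165},{"linear":[0.004,0.0485,0],"angular":[0,0,0],"claw":165}]'|tail -2
python3 -m pendant '[{"linear":[0,0,0],"angular":[0,0,0],"claw":165},{"linear":[0,0,0],"angular":[0,0,0],"claw":165}]'|tail -2
python3 -c "
from h import *
delta(store([bar(1.22)])[0]+[0,0,-.004],down(SJ))"
```

```text
contact_force: [0.7, -0.6, -0.0]
width: 0.0301
contact_force: [0.6, -0.9, 0.6]
width: 0.03
t34.4 ee [0.6164 0.2812 0.3222] w 0.0300 F [ 0.6 -0.9  0.6] q7 0.50
 d tool mm [-12.2  -2.4  69.7] rot [-0.16 -0.04  0.63]
```

```bash

python3 -m pendant '[{"linear":[-0.012,-0.002,0.02],"angular":[0,0,0.6],"claw":165},{"linear":[0,0,0.02],"angular":[0,0,0],"claw":165},{"linear":[0,0,0],"angular":[0,0,0],"claw":165},{"linear":[0,0,0],"angular":[0,0,0],"claw":165}]'|tail -2
python3 -c "
from h import *
delta(store([bar(1.22)])[0]+[0,0,-.004],down(SJ))"
```

```text
contact_force: [0.5, 0.0, 1.2]
width: 0.0301
t34.8 ee [0.6244 0.27   0.2847] w 0.0301 F [0.5 0.  1.2] q7 0.52
 d tool mm [ 1.2  1.1 32.2] rot [ 0.01 -0.01 -0.15]
```

```bash

python3 -m pendant '[{"linear":[0,0.001,0.016],"angular":[0,0,0],"claw":165},{"linear":[0,0,0.016],"angular":[0,0,0],"claw":165},{"linear":[0,0,0],"angular":[0,0,0],"claw":165},{"linear":[0,0,0],"angular":[0,0,0],"claw":165}]'
python3 -m pendant '[{"linear":[0,0,0],"angular":[0,0,0],"claw":255},{"linear":[0,0,0],"angular":[0,0,0],"claw":255},{"linear":[0,0,0],"angular":[0,0,0],"claw":255},{"linear":[0,0,0],"angular":[0,0,0],"claw":255}]' 40
```

```text
time: 35.2
ee_pos: [0.6253, 0.2719, 0.2522]
orientation: [[-0.768, 0.64, 0.0], [0.64, 0.768, 0.0], [0.0, 0.0, -1.0]]
contact_force: [0.4, 0.5, 0.2]
width: 0.0303
time: 35.6
ee_pos: [0.6251, 0.271, 0.2531]
orientation: [[-0.768, 0.641, -0.0], [0.641, 0.768, -0.0], [0.0, -0.001, -1.0]]
contact_force: [-5.1, -3.0, 6.0]
width: 0.0105
```

Gripped; now the arc in reverse.

```bash

python3 -m pendant '[{"linear":[0,-0.0245,0],"angular":[0,0,0],"claw":255},{"linear":[0,-0.0225,0.0023],"angular":[0,0,0],"claw":255},{"linear":[0,-0.0217,0.0045],"angular":[0,0,0],"claw":255},{"linear":[0,-0.0212,0.0066],"angular":[0,0,0],"claw":255},{"linear":[0,0,0],"angular":[0,0,0],"claw":255}]' 
python3 - <<'E'
from h import *
delta(store([bar(.8)])[0]+[0,0,-.004],down(SJ)); 
E
```

```text
time: 36.1
ee_pos: [0.5681, 0.2022, 0.2409]
orientation: [[-0.767, 0.642, 0.004], [0.642, 0.767, 0.003], [-0.001, 0.005, -1.0]]
contact_force: [-3.4, -2.3, 9.3]
width: 0.0101
t36.1 ee [0.5681 0.2022 0.2409] w 0.0101 F [-3.4 -2.3  9.3] q7 0.57
 d tool mm [ 1.3 -2.5  1.5] rot [ 0.28  0.06 -0.16]
```

```bash

python3 -m pendant '[{"linear":[0,-0.021,0.009],"angular":[0,0,0],"claw":255},{"linear":[0,-0.0195,0.0107],"angular":[0,0,0],"claw":255},{"linear":[0,-0.0183,0.0126],"angular":[0,0,0],"claw":255},{"linear":[0,-0.0169,0.0143],"angular":[0,0,0],"claw":255},{"linear":[0,0,0],"angular":[0,0,0],"claw":255}]' 
python3 - <<'E'
from h import *
delta(store([bar(.4)])[0]+[0,0,-.004],down(SJ)); 
E
```

```text
time: 36.6
ee_pos: [0.5185, 0.1424, 0.1917]
orientation: [[-0.767, 0.642, -0.001], [0.642, 0.766, -0.001], [-0.0, -0.001, -1.0]]
contact_force: [-2.3, -5.5, 1.3]
width: 0.0105
t36.6 ee [0.5185 0.1424 0.1917] w 0.0105 F [-2.3 -5.5  1.3] q7 0.64
 d tool mm [ 1.4  0.1 -1.5] rot [-0.08  0.02 -0.21]
```

```bash

python3 -m pendant '[{"linear":[0,-0.0154,0.0155],"angular":[0,0,0],"claw":255},{"linear":[0,-0.0138,0.0174],"angular":[0,0,0],"claw":255},{"linear":[0,-0.012,0.0187],"angular":[0,0,0],"claw":255},{"linear":[0,-0.01,0.0198],"angular":[0,0,0],"claw":255},{"linear":[0,0,0],"angular":[0,0,0],"claw":255}]' 
python3 -m pendant '[{"linear":[0,-0.003,0.009],"angular":[0,0,0],"claw":255},{"linear":[0,0,0],"angular":[0,0,0],"claw":255},{"linear":[0,0,0],"angular":[0,0,0],"claw":255}]' 
python3 - <<'E'
from h import *
delta(store([bar(.0)])[0]+[0,0,-.004],down(SJ)); 
E
```

```text
time: 37.1
ee_pos: [0.4861, 0.1035, 0.1191]
orientation: [[-0.767, 0.642, -0.002], [0.642, 0.767, -0.003], [-0.0, -0.003, -1.0]]
contact_force: [0.5, -4.8, -3.6]
width: 0.0102
time: 37.4
ee_pos: [0.4866, 0.1027, 0.1149]
orientation: [[-0.768, 0.641, 0.002], [0.641, 0.768, 0.0], [-0.001, 0.002, -1.0]]
contact_force: [-5.1, -6.0, 20.9]
width: 0.0102
t37.4 ee [0.4866 0.1027 0.1149] w 0.0102 F [-5.1 -6.  20.9] q7 0.73
 d tool mm [ 2.2 -0.1 -6.4] rot [ 0.1   0.07 -0.11]
```

```bash

python3 -m pendant '[{"linear":[0,0.001,-0.004],"angular":[0,0,0],"claw":255},{"linear":[0,0,0],"angular":[0,0,0],"claw":190},{"linear":[0,0,0],"angular":[0,0,0],"claw":185},{"linear":[0,0,0],"angular":[0,0,0],"claw":185},{"linear":[0,0,0],"angular":[0,0,0],"claw":185}]' 
python3 - <<'E'
from h import *
delta(store([bar(.0)])[0]+[0,0,-.004],down(SJ)); 
E
```

```text
time: 37.9
ee_pos: [0.4851, 0.1044, 0.1154]
orientation: [[-0.768, 0.64, -0.0], [0.64, 0.768, 0.0], [0.001, 0.0, -1.0]]
contact_force: [-0.5, 0.4, -0.3]
width: 0.0236
t37.9 ee [0.4851 0.1044 0.1154] w 0.0236 F [-0.5  0.4 -0.3] q7 0.73
 d tool mm [ 0.1 -0.4 -5.9] rot [ 0.   -0.03 -0.04]
```

```bash

python3 -m pendant '[{"linear":[0,0,-0.02],"angular":[0,0,0],"claw":185},{"linear":[0,0,-0.03],"angular":[0,0,0],"claw":185},{"linear":[0,0,-0.045],"angular":[0,0,0],"claw":185},{"linear":[0,0,-0.045],"angular":[0,0,0],"claw":185},{"linear":[0,0,-0.045],"angular":[0,0,0],"claw":185}]' |tail -2
python3 -m pendant '[{"linear":[-0.045,0,0],"angular":[0,0,0],"claw":185},{"linear":[-0.045,0,0],"angular":[0,0,0],"claw":185},{"linear":[-0.045,0,0],"angular":[0,0,0],"claw":185},{"linear":[-0.045,0,0],"angular":[0,0,0],"claw":185},{"linear":[-0.045,0,0],"angular":[0,0,0],"claw":185}]' |tail -2
python3 - <<'E'
from h import *
for n in('top','side'):
    c=snap(n,n+'16')
    P=cloud(c); l=(P-ST); cs,sn=np.cos(SY),np.sin(SY)
    lx=l[...,0]*cs+l[...,1]*sn; ly=-l[...,0]*sn+l[...,1]*cs
    r=np.hypot(lx,P[...,2]-.035);a=np.arctan2(P[...,2]-.035,-lx)
    m=(abs(ly)<.06)&(r>.205)&(r<.24)&(P[...,2]>.1)&(P[...,2]<.2)
    print(n,m.sum(),np.median(r[m]),np.median(a[m])-np.radians(24),np.std(a[m]))
E
```

```text
contact_force: [-0.0, 1.1, -1.0]
width: 0.0234
contact_force: [1.4, 0.2, 0.7]
width: 0.0231
top 87 0.22475355565776306 0.030315750590159063 0.012953597646818306
side 277 0.22539985976545218 0.026195417650806907 0.013028266648948975
```

View pics/side16.png

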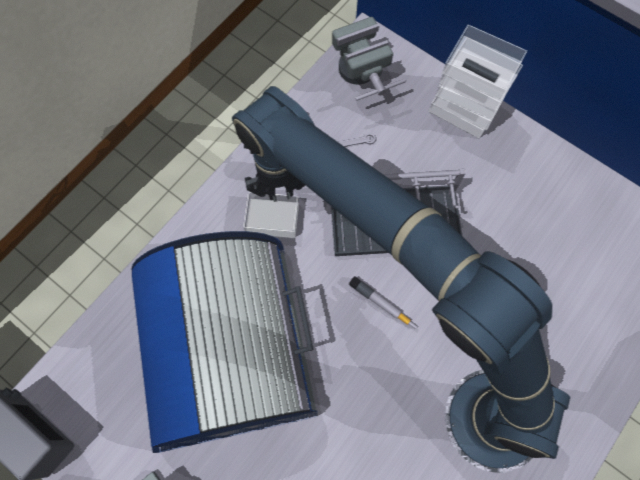

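View pics/top16.png

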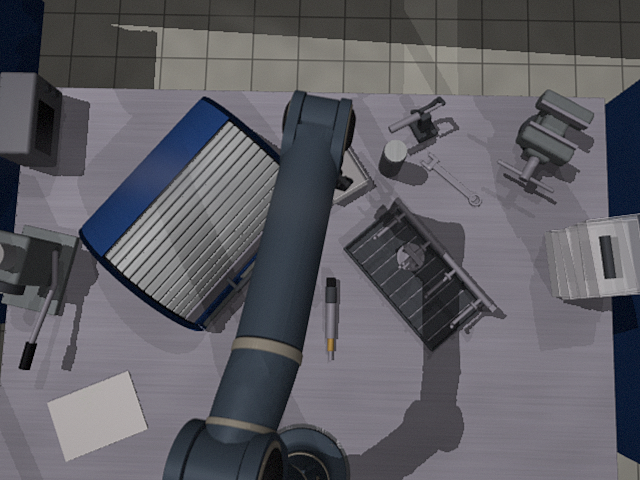

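```bash
python3 -m pendant '[{"linear":[0,0,0],"angular":[0,0,0],"claw":185},{"linear":[0,0,0],"angular":[0,0,0],"claw":185}]' |tail -2; python3 -c "
from rig import hand_in; print(hand_in())"
```

```text
contact_force: [-0.5, 0.4, 0.0]
width: 0.0234
the job is handed in; nothing more can be done
None
```

The job is done and handed in at about 38 s. I rolled the door open to its stop and lifted the three hanging baskets off their hooks. Each now stands in its own pocket, and I rolled the door shut again.

- **Baskets:** the picture taken just before shutting showed all three upright, one per pocket.
- **Door:** it met about 21 N at the bottom, well above the 3 to 7 N needed to move it. The bar then read 0.026 to 0.030 rad in the two cameras. It had read 0.027 to 0.031 at the start, and the offset comes from the cameras seeing only the top side of the bar. I take the door to be fully shut.
- **Funnel and bystanders:** the funnel still hangs on its hook. The clear box, injector and oil can looked unmoved. The arm hid part of the spanner in the side view, but it showed in place in the top view.
- **Robot:** it was clear of everything at hand-in. I saw no basket knocked aside and no grip slip. No check failed or disagreed.

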